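# Stir worn milling pellets through a sizing sieve

### The arm

A 7-joint arm with a two-finger parallel gripper is mounted at the origin on a cart in front of the work surface, level with it; the furniture and walls round the work are solid. World frame = base frame: x ahead of the robot, y to its left, z up, the work surface at z = 0. Lengths are in m, angles in rad, forces in N, time in s.
With the tool pointing down it reaches from about 0.425 to 0.875 m from the base axis. Payload 4.7 kg.
Tool frame: the origin (TCP) lies on the centre line of the jaws, within the pads' length; the fingertips stand 8 mm ahead of it and the grasp point (between the pads) lies 11 mm behind it; z points along the fingers, y is the direction in which the jaws open and shut (so a half turn about z gives the same grasp; the last joint's range is limited). The gripper opens to 87 mm and grips with 3 to 60 N. Pads are 19 mm wide; open, the fingers measure 117 mm over their backs; the gripper's body (75 mm by 190 mm) begins 51 mm behind the grasp point.
Start: joints at [1.145, 0.321, -0.07, 1.45, 0.023, 1.371, -0.057], TCP at [0.277, -0.588, 0.231] pointing down, gripper open.
Joint ranges: [-2.86, 2.86], [-0.3, 2.09], [-1.38, 1.24], [0.06, 2.45], [-1.56, 4.7], [0.09, 2.05], [-2.69, 2.69]. Speed limits (rad/s): [2.57, 2.57, 3.14, 3.14, 3.14, 3.14, 3.14].

### API

Orientations are given as a rotation vector (axis times angle).
In Python, from bench import ctrl, cams, workorder gives the robot as it stands. The module is installed in compiled form; this text tells all that it offers.
- The arm moves only by the tool carry_out, never from a script. Its argument "rows" is a list of rows, each an object with "offset": the shift along the tool's x, y, z in m, a list of three; "rot": the turn, a rotation vector about the tool's x, y, z in degrees, a list of three; "gripper": the opening, from 0 (shut) to 1 (fully open). In form: [{"offset": [dx, dy, dz], "rot": [rx, ry, rz], "gripper": gripper}, ...]. A call has 1 to 10 rows; each row shifts and turns the commanded pose from where the row before left it, along the tool's axes as they then stand; what a row does not reach is not made up. A row lasts 1/8 s, in which the tool goes at most 62.5 mm and 10.7 degrees, less where a joint would pass 70% of its speed; a pose out of reach is approached as far as the arm can. A call is refused whole if a number of a shift passes 0.0625 or a number of a turn 10.7, either way. A call with a gripper value outside its range is refused whole. The fingers move at their own pace and stop on an object; "grip_force" is the grip in N (left out, the last holds). Time passes only in rows, so rows that do not move let the fingers close. It gives the time, the measured TCP pose, the force and the opening at its end, in the units of the state.
- ctrl.get_state(): the state, without advancing time (a new reading comes with each control period).
- cams.get_image(name): name is "side" or "top"; returns a dict with "img" (400x640x3 uint8, red, green, blue), "vfov" (degrees; the focal length in pixels is half the picture's height over the tangent of half this angle, whatever the lens; pixels are square), "cx", "cy" (the principal point, pixels), "R" (3x3) and "t" (3): a world point X has camera coordinates R X + t. Camera axes: x right, y down, z forward; pixel columns grow to the right and rows downward; lengths in m; the calibration is good to about 2 mm. A picture is of the moment at which its call begins. There is no depth.
- workorder.close_job(): hands the job in, once; it reports no verdict.
The state is a dict: "time": time; "joint_positions": joint angles; "qd": joint speeds; "joint_torque": joint torques, N m; "position": TCP position; "tool_rot": TCP orientation; "ft_force": force on the tool from outside, world axes, zero at the start; "torque": the same for the moment, N m; "grip_width": opening from 0.0 (shut) to 1.0 (fully open).
Only numpy, scipy, OpenCV 4.12 (cv2) and the standard library are available. Lean on these libraries where they do the work, as an engineer would, in place of code of your own. Each camera call takes 0.05 s, during which the arm holds its last target.

### The job

Take the stirrer out of its fork stand and, with its foot down among the white ceramic pieces just above the slotted plate, stir them round the sieve's centre post: at least three full turns clockwise as seen from above, and on until all four small pellets have dropped through into the pan while the four big balls stay in the sieve. Then hang the stirrer upright back in the fork by its collar. Move the pieces only with the stirrer, not with the gripper's fingers, and do not disturb the other things on the bench.

Things in the scene. Friction and masses are not known exactly. Their poses are not given: they have to be found in the camera images.
- sieve: Fixed round steel sieve on a clear pan. Inner radius 80 mm, outer 87; rim 92 mm above the bench, slotted plate's top 45, underside 41, pan floor 4. Centre post: radius 12 mm, top at 71 mm. A cross of slots 20 mm wide runs along its x and y axes from post to wall. Ceramic slides easily on it. Origin: on the post's axis at bench level, z up.
- fork_stand: Fixed grey stand with a steel fork: prongs along its x, tops 125 mm above the bench, 8 mm thick, 52 mm wide overall; slot 20 mm wide, open at -x (tips at x = -32 mm), closed at x = +8. Column behind at x = 34 to 50, nothing above the prong tops. Base 10 mm thick, x = -45 to 60, 100 mm wide. Origin: bench level under the hanging stirrer's axis, z up.
- fork_seat (a point): Where the stirrer's axis belongs in the fork's slot, at the height of the prong tops (125 mm above the bench). Same axes as the stand.
- stirrer: Loose upright stirrer, 0.2 kg. Origin: centre of the foot's underside, z up the rod. Foot: 24 mm diameter, z = 0 to 14 mm, wider than the fork's slot, so it leaves and enters the fork sideways by the open end. Rod 12 mm. Collar 36 mm diameter, z = 105 to 111, hangs on the prongs (foot 20 mm above bench). Black handle 24 x 24 mm, faces along x and y, z = 111 to 177.
- ball_1_center (a point): Centre of one of four white ceramic balls, 32 mm in diameter, 45 g, loose on the sieve plate; too big for the slots.
- pellet_1_center (a point): Centre of one of four white ceramic pellets: short cylinders 15 mm in diameter and 13 mm high, 12 g, loose, standing on the sieve plate at the start; a pellet drops through the slot when pushed over it.
- ball_2_center (a point): Centre of one of four white ceramic balls, 32 mm in diameter, 45 g, loose on the sieve plate; too big for the slots.
- pellet_2_center (a point): Centre of one of four white ceramic pellets: short cylinders 15 mm in diameter and 13 mm high, 12 g, loose, standing on the sieve plate at the start; a pellet drops through the slot when pushed over it.
- ball_3_center (a point): Centre of one of four white ceramic balls, 32 mm in diameter, 45 g, loose on the sieve plate; too big for the slots.
- pellet_3_center (a point): Centre of one of four white ceramic pellets: short cylinders 15 mm in diameter and 13 mm high, 12 g, loose, standing on the sieve plate at the start; a pellet drops through the slot when pushed over it.
- ball_4_center (a point): Centre of one of four white ceramic balls, 32 mm in diameter, 45 g, loose on the sieve plate; too big for the slots.
- pellet_4_center (a point): Centre of one of four white ceramic pellets: short cylinders 15 mm in diameter and 13 mm high, 12 g, loose, standing on the sieve plate at the start; a pellet drops through the slot when pushed over it.
- timer: Loose white kitchen-type timer, 68 mm wide, 35 mm deep and 65 mm high, standing on the bench; bystander. Origin: centre of its underside.
- sample_pot_4: Loose white sample pot with screw lid, 54 mm across and 68 mm high; bystander. Origin: centre of its underside.
- weigh_boats: Loose stack of white weighing boats, 63 mm square and 28 mm high; bystander. Origin: centre of its underside.
Things that resemble listed ones, but are neither listed nor needed, are in the scene too. Leave any orange or red look-alike of the part that bears ball_3_center alone.

How it is judged:
By the outcome, as a careful person would: the job done as asked, in the order asked, and still so for the second after the job is handed in, with the robot touching nothing.
It also fails if it takes over 69 s, if anything falls off the work surface, if the arm or the gripper's body presses on something with over 40 N, if the wrist force passes 120 N, or if a joint passes its speed limit or range.

## Working session

There is one attempt and no reset: what is moved stays moved. The work goes in short steps, Python scripts to look and compute and a tool call to move; the robot and the scene stay as the last step left them, time stands still between calls to the robot, and variables do not carry over. Pictures are saved under pics/ and viewed, and the job is handed in when it is done.

Besides the shell and the picture viewer there is one more tool, called as a command line: name --argument value ..., lists and objects as JSON in quotes. carry_out: Moves the arm, as the interface text tells. Its arguments: {"type":"object","properties":{"rows":{"type":"array"},"grip_force":{"type":"number"}},"required":["rows"]}

```bash
mkdir -p pics
python3 - <<'E'
from bench import ctrl,cams
import cv2,numpy as np,pickle
s=ctrl.get_state(); print({k:np.round(v,3) for k,v in s.items()})
for n in("side","top"):
    d=cams.get_image(n); pickle.dump(d,open(f"{n}0.pkl","wb"))
    print(n,d["vfov"],d["cx"],d["cy"],np.round(d["R"],3).tolist(),np.round(d["t"],3),d.keys())
    cv2.imwrite(f"pics/{n}0.png",d["img"][:,:,::-1])
E
```

```text
{'time': np.float64(0.0), 'joint_positions': array([ 1.145,  0.322, -0.07 ,  1.452,  0.023,  1.371, -0.057]), 'qd': array([-0.001, -0.002, -0.   , -0.   ,  0.   , -0.001, -0.001]), 'joint_torque': array([-0.0000e+00, -4.9129e+01, -4.0400e-01, -3.1253e+01, -6.4000e-02,
        4.4000e-02,  0.0000e+00]), 'position': array([ 0.276, -0.588,  0.229]), 'tool_rot': array([-3.064e+00, -6.850e-01,  1.000e-03]), 'ft_force': array([-0.058,  0.388,  0.268]), 'torque': array([-0.032,  0.07 , -0.03 ]), 'grip_width': np.float64(0.999)}
side 49.271040860539635 316.1825949267215 195.1206089286784 [[-0.949, -0.316, -0.009], [-0.141, 0.451, -0.881], [0.282, -0.835, -0.472]] [0.541 0.146 1.049] dict_keys(['img', 'vfov', 'cx', 'cy', 'R', 't'])
top 49.208834360688755 321.8009332667525 200.81871442487395 [[-0.038, -0.999, -0.005], [-0.978, 0.039, -0.205], [0.205, -0.003, -0.979]] [0.07  0.574 1.031] dict_keys(['img', 'vfov', 'cx', 'cy', 'R', 't'])
```

View pics/side0.png

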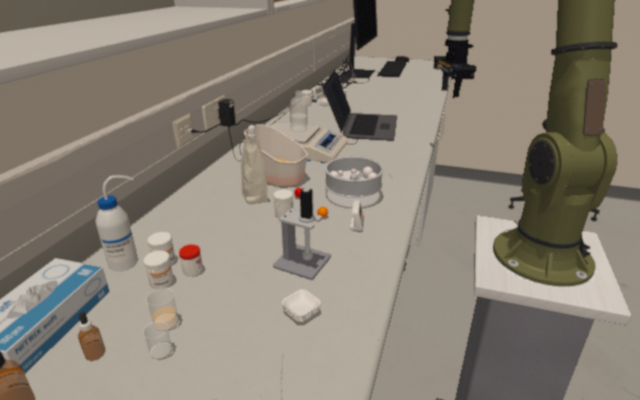

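View pics/top0.png

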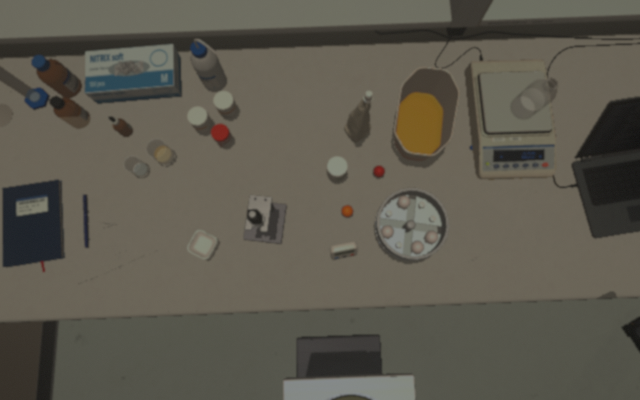

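The top view shows the sieve at about (410,226), the stand at (264,222) with the stirrer handle at (254,215), and the timer at (343,249). The boats are at (202,244), the pot at (337,167), and the orange and red balls at (347,211) and (379,171). I'll zoom in next.

Run:
```python
import cv2,pickle
def crop(n,x0,y0,x1,y1,out,k):
    im=pickle.load(open(n+"0.pkl","rb"))["img"][y0:y1,x0:x1,::-1]
    im=cv2.resize(im,None,fx=k,fy=k,interpolation=cv2.INTER_CUBIC); cv2.imwrite("pics/"+out,im)
crop("top",365,180,455,270,"t_sieve.png",6)
crop("top",235,185,295,245,"t_stand.png",8)
crop("side",265,150,395,280,"s_both.png",4.6)
```

```text
(no output)
```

View pics/t_sieve.png

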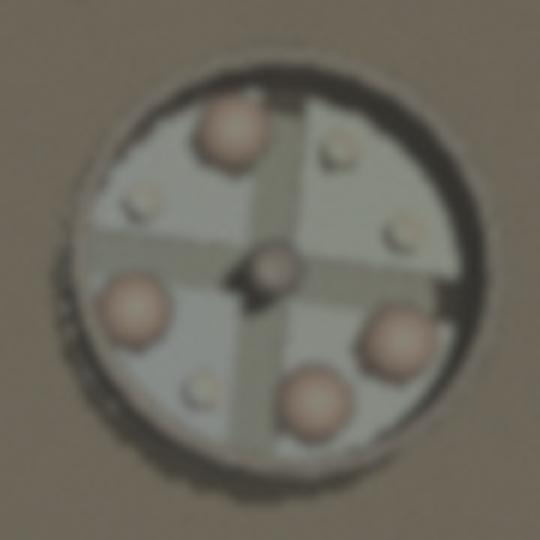

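View pics/t_stand.png

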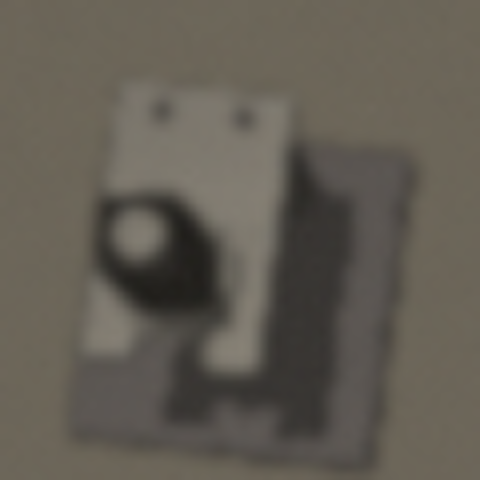

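View pics/s_both.png

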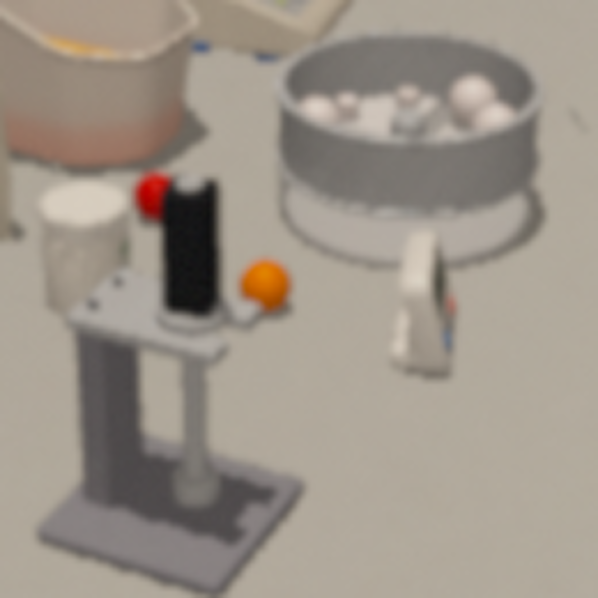

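```bash
cat > h.py <<'E'
import numpy as np,pickle,cv2
from scipy.optimize import least_squares
C={n:pickle.load(open(f"{n}0.pkl","rb")) for n in("top","side")}
def proj(n,X):
    d=C[n];X=np.atleast_2d(X);c=X@np.array(d["R"]).T+np.array(d["t"])
    f=200/np.tan(np.radians(d["vfov"]/2));return np.c_[f*c[:,0]/c[:,2]+d["cx"],f*c[:,1]/c[:,2]+d["cy"]]
def atz(n,u,v,z):
    d=C[n];f=200/np.tan(np.radians(d["vfov"]/2));R=np.array(d["R"]);t=np.array(d["t"])
    r=R.T@np.array([(u-d["cx"])/f,(v-d["cy"])/f,1]);o=-R.T@t
    return (o+r*(z-o[2])/r[2])
def loc(p,L):
    x,y,a=p;L=np.atleast_2d(L);c,s=np.cos(a),np.sin(a)
    return np.c_[x+c*L[:,0]-s*L[:,1],y+s*L[:,0]+c*L[:,1],L[:,2]]
E
python3 - <<'E'
from h import *
T=lambda x,y,k,ox,oy:((x+.5)/k+ox-.5,(y+.5)/k+oy-.5)
st=[]
for (p,L) in [((70,440),(-45,50,10)),((372,468),(-45,-50,10)),((417,153),(60,-50,10)),
   ((85,352),(-32,26,125)),((131,355),(-32,10,125)),((205,372),(-32,-10,125)),((262,376),(-32,-26,125))]:
    st.append(("top",T(*p,8,235,185),L))
for (p,L) in [((38,535),(60,50,10)),((215,585),(-45,50,10)),((302,487),(-45,-50,10)),((224,347),(-32,26,125))]:
    st.append(("side",T(*p,4.6,265,150),L))
def res(p):return np.concatenate([proj(n,loc(p,np.array(L)/1e3))[0]-np.array(q) for n,q,L in st])
r=least_squares(res,[.6,.1,0],loss="soft_l1");print("stand",r.x,np.degrees(r.x[2]));print(np.round(r.fun.reshape(-1,2),2).tolist())
h=T(140,232,8,235,185);print("handle top",atz("top",*h,.145+.052))
h=T(192,184,4.6,265,150);print("handle top side pred",proj("side",loc(r.x,[0,0,.197])),h)
print("handle pred top",proj("top",loc(r.x,[0,0,.197])),T(140,232,8,235,185))
# sieve : post top
p=T(275,265,6,365,180);c=atz("top",*p,.071);print("post",c)
for k,z,ps in(("ball",.061,[(235,130),(395,340),(315,405),(135,310)]),("pel",.058,[(340,148),(404,230),(140,200),(202,386)])):
    for q in ps: print(k,np.round(atz("top",*T(*q,6,365,180),z)-c,3)*1000)
# slots ends on plate
for q in [(282,85),(250,455),(85,250),(455,290)]: 
    w=atz("top",*T(*q,6,365,180),.045)-c; print("slot",np.round(w*1000),np.degrees(np.arctan2(w[1],w[0])))
E
```

```text
stand [ 0.53107474  0.19841947 -0.14415722] -8.259600354758062
[[-0.56, -0.27], [0.32, 0.31], [-0.31, -0.26], [-0.41, 0.36], [0.69, 0.7], [-0.0, -0.52], [-0.27, -0.3], [-0.52, -1.69], [1.26, 0.06], [1.25, -2.44], [-1.71, 1.47]]
handle top [0.52526126 0.20016694 0.197     ]
handle top side pred [[303.4147884  188.92206417]] (306.3478260869565, 189.6086956521739)
handle pred top [[252.85325789 210.89109264]] (252.0625, 213.5625)
post [ 0.50813006 -0.16611362  0.071     ]
ball [ 59.  10. -10.]
ball [-31. -48. -10.]
ball [-56. -14. -10.]
ball [-15.  57. -10.]
pel [ 50. -34. -13.]
pel [ 14. -57. -13.]
pel [ 31.  51. -13.]
pel [-47.  31. -13.]
slot [ 80. -14. -26.] -10.191294614857087
slot [-74.  11. -26.] 171.44610440859466
slot [ 13.  73. -26.] 79.76468036347147
slot [-10. -79. -26.] -96.90234139338064
```

```bash
cat > ov.py <<'E'
from h import *
def circ(r,z,n=60):
    a=np.linspace(0,2*np.pi,n);return np.c_[r*np.cos(a),r*np.sin(a),0*a+z]/1e3
def box(x0,x1,y0,y1,z):return np.array([[x0,y0,z],[x1,y0,z],[x1,y1,z],[x0,y1,z],[x0,y0,z]])/1e3
def ov(n,img,pose_sets,x0,y0,x1,y1,k,out):
    im=cv2.resize(np.ascontiguousarray(img[y0:y1,x0:x1,::-1]),None,fx=k,fy=k,interpolation=cv2.INTER_CUBIC)
    for pose,L,col in pose_sets:
        q=proj(n,loc(pose,L));q=np.round((q-[x0,y0]+.5)*k-.5).astype(int)
        cv2.polylines(im,[q.reshape(-1,1,2)],False,col,1)
    cv2.imwrite("pics/"+out,im)
def standsets(p):return [(p,box(-45,60,-50,50,10),(0,255,0)),(p,box(-45,60,-50,50,0),(0,200,0)),(p,box(-32,50,-26,26,125),(0,255,255)),(p,box(-32,8,-10,10,125),(255,255,0)),(p,circ(18,131),(0,0,255)),(p,box(-12,12,-12,12,197),(255,0,255)),(p,box(-12,12,-12,12,131),(255,0,255)),(p,circ(12,20),(0,0,255))]
def sievesets(p):return [(p,circ(87,92),(0,255,0)),(p,circ(80,92),(0,255,0)),(p,circ(80,45),(0,255,255)),(p,circ(12,71),(0,0,255)),(p,box(-80,80,-10,10,45),(255,255,0)),(p,box(-10,10,-80,80,45),(255,255,0)),(p,circ(87,41),(255,0,0))]
E
python3 - <<'E'
from ov import *
P=[.53107,.1984,-.144];S=[.508,-.166,-.15]
ov("top",C["top"]["img"],standsets(P),235,185,295,245,9,"o1.png")
ov("side",C["side"]["img"],standsets(P),270,180,335,280,6,"o2.png")
ov("top",C["top"]["img"],sievesets(S),365,180,455,270,6,"o3.png")
ov("side",C["side"]["img"],sievesets(S),315,150,395,210,8,"o4.png")
E
```

```text
(no output)
```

View pics/o1.png

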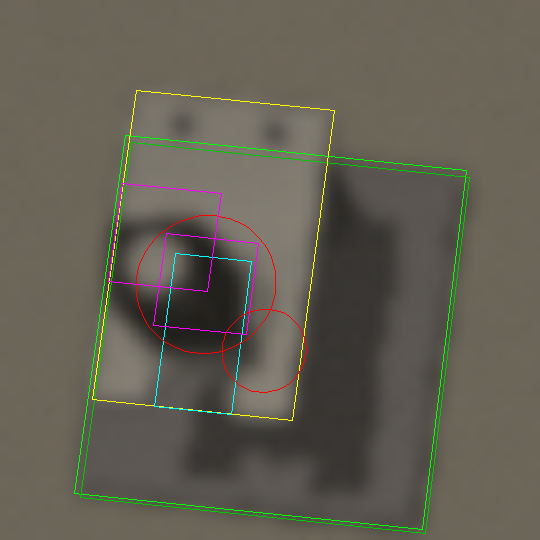

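View pics/o2.png

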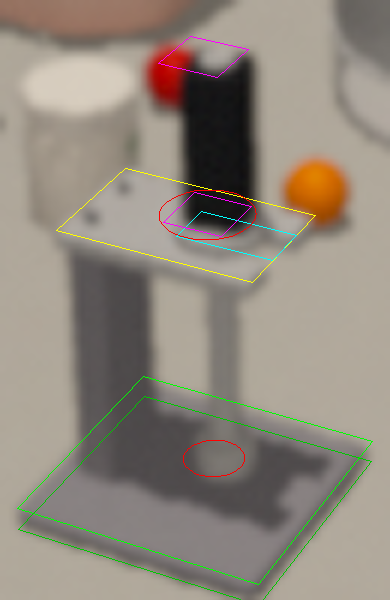

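View pics/o3.png

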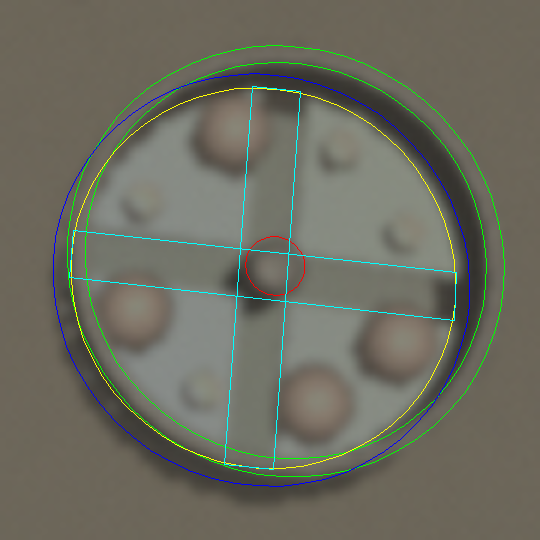

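View pics/o4.png

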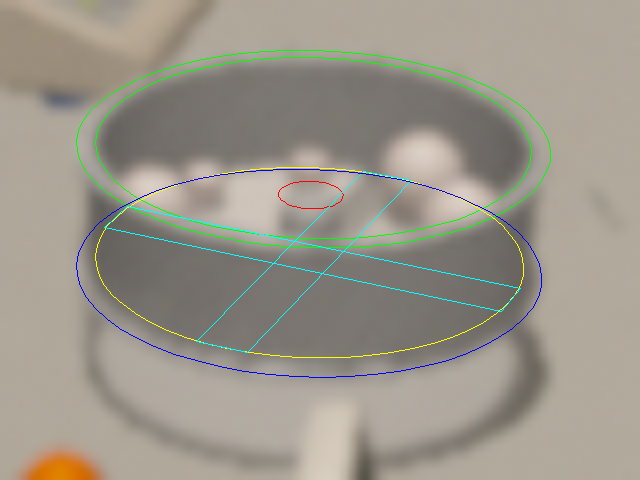

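```bash
python3 - <<'E'
from h import *
for n in("top","side"):
    g=cv2.GaussianBlur(cv2.cvtColor(C[n]["img"],cv2.COLOR_RGB2GRAY),(0,0),1).astype(float)
    if n=="top":
        for lo,hi in((285,330),(5,60)):
            o=[]
            for u in range(60,640,40):
                col=g[lo:hi,u-2:u+3].mean(1);d=np.abs(np.diff(col));i=d.argmax();o.append((u,lo+i+.5))
            print(o)
E
python3 - <<'E'
import cv2,pickle
im=pickle.load(open("top0.pkl","rb"))["img"][:,:,::-1]
cv2.imwrite("pics/edge.png",cv2.convertScaleAbs(cv2.resize(im[270:345],(800,300)),alpha=1.7))
E
```

```text
[(60, np.float64(317.5)), (100, np.float64(316.5)), (140, np.float64(314.5)), (180, np.float64(313.5)), (220, np.float64(311.5)), (260, np.float64(310.5)), (300, np.float64(308.5)), (340, np.float64(307.5)), (380, np.float64(305.5)), (420, np.float64(303.5)), (460, np.float64(302.5)), (500, np.float64(300.5)), (540, np.float64(299.5)), (580, np.float64(297.5)), (620, np.float64(295.5))]
[(60, np.float64(55.5)), (100, np.float64(49.5)), (140, np.float64(46.5)), (180, np.float64(31.5)), (220, np.float64(49.5)), (260, np.float64(48.5)), (300, np.float64(46.5)), (340, np.float64(45.5)), (380, np.float64(43.5)), (420, np.float64(42.5)), (460, np.float64(40.5)), (500, np.float64(39.5)), (540, np.float64(37.5)), (580, np.float64(38.5)), (620, np.float64(34.5))]
```

View pics/edge.png

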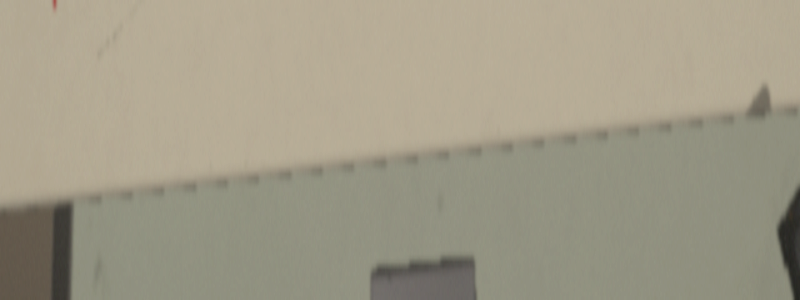

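Run:
```python
from h import *
def tri(a,b):
    f=lambda X:np.r_[proj("top",X)[0]-a,proj("side",X)[0]-b]
    r=least_squares(f,[.52,0,.1]);return np.round(r.x,4),np.round(r.fun,2)
print("handle cap",tri((252.06,213.56),(306.35,189.6)))
print("orange",tri((347.2,211),(265+265/4.6,150+286/4.6)))
print("red",tri((379,171),(265+155/4.6,150+197/4.6)))
print("post?",tri((365+275/6-.4,180+265/6-.4),(265+413/4.6,150+116/4.6)))
for n,r in(("top",(330,195,395,255)),("side",(280,180,335,230))):
    x0,y0,x1,y1=r;im=C[n]["img"][y0:y1,x0:x1].astype(int)
    m=(im[...,0]>im[...,2]*3)&(im[...,0]>100);l,_,st,ce=cv2.connectedComponentsWithStats(m.astype(np.uint8))[0:4];print(n,st[1:].tolist(),ce[1:]+[x0,y0])
im=C["top"]["img"][180:270,365:455,::-1]
im=cv2.convertScaleAbs(cv2.resize(im,None,fx=6.6,fy=6.6,interpolation=cv2.INTER_LANCZOS4),alpha=2.2,beta=-90);cv2.imwrite("pics/c3.png",im)
im=C["side"]["img"][150:215,315:395,::-1]
im=cv2.convertScaleAbs(cv2.resize(im,None,fx=8,fy=8,interpolation=cv2.INTER_LANCZOS4),alpha=1.4,beta=-80);cv2.imwrite("pics/c4.png",im)
```

```text
handle cap (array([0.5245, 0.1999, 0.1973]), array([ 0.09,  0.31, -0.31, -0.07]))
orange (array([ 0.5565, -0.017 ,  0.0138]), array([-0.02, -0.07,  0.08,  0.02]))
red (array([ 0.6606, -0.1064,  0.0131]), array([-0.03, -0.09,  0.1 ,  0.02]))
post? (array([ 0.5068, -0.1673,  0.0666]), array([ 0.18,  0.79, -0.97, -0.15]))
top [[12, 11, 10, 10, 77]] [[346.81818182 210.64935065]]
side [[15, 8, 7, 9, 45], [38, 27, 10, 10, 72]] [[297.66666667 191.75555556]
 [322.375      211.34722222]]
```

View pics/c3.png

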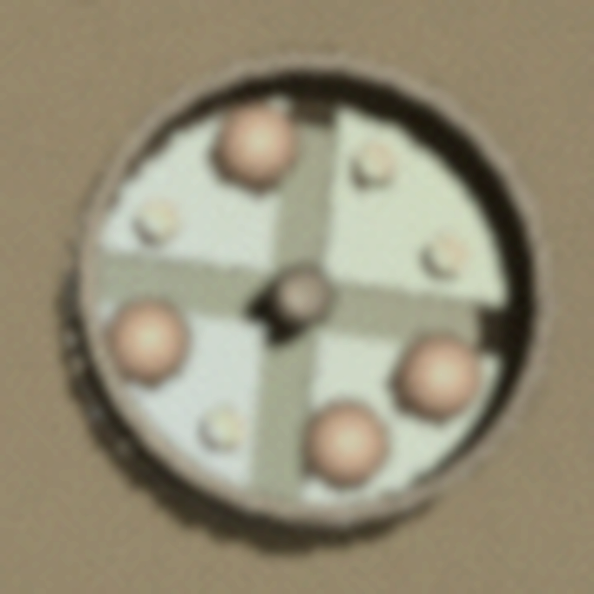

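View pics/c4.png

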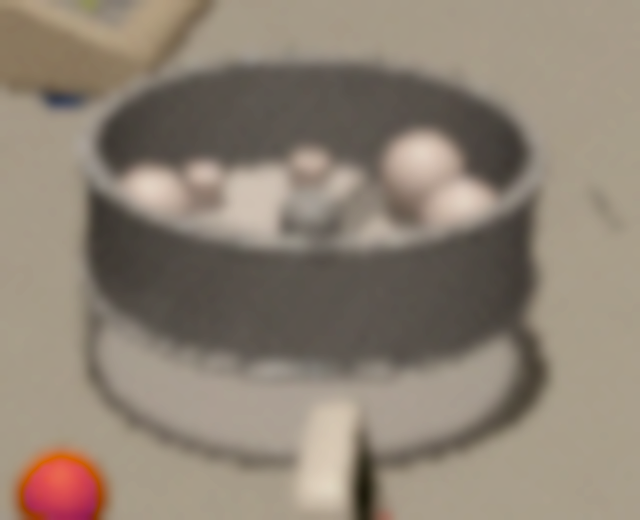

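Run:
```python
import h
from h import *
from ov import circ
T=lambda x,y,k,ox,oy:((x+.5)/k+ox-.5,(y+.5)/k+oy-.5)
st=[]
for (p,L) in [((70,440),(-45,50,10)),((372,468),(-45,-50,10)),((417,153),(60,-50,10)),
   ((85,352),(-32,26,125)),((131,355),(-32,10,125)),((205,372),(-32,-10,125)),((262,376),(-32,-26,125))]:
    st.append(("top",T(*p,8,235,185),L))
for (p,L) in [((18,514),(60,50,10)),((258,586),(-45,50,10)),((366,456),(-45,-50,10)),((252,280),(-32,26,125))]:
    st.append(("side",T(*p,6,270,180),L))
bb={"top":(np.array(T(82,57,6.6,365,180)),np.array(T(548,522,6.6,365,180))),"side":(np.array(T(83,58,8,315,150)),np.array(T(545,249,8,315,150)))}
def pr(n,X,f,k):
    q=proj(n,X);d=C[n];f0=200/np.tan(np.radians(d["vfov"]/2));c=np.array([d["cx"],d["cy"]])
    m=(q-c)/f0;return c+m*f0*f*(1+k*(m**2).sum(1,keepdims=True))
R=circ(87,92,200)
def res(p,full=False):
    sp=p[:3];sv=[p[3],p[4],0];f={"top":p[5],"side":p[6]};k=p[7];h=[p[8],p[9],.197]
    sh={"top":p[10:12],"side":p[12:14]}
    o=[pr(n,loc(sp,np.array(L)/1e3),f[n],k)[0]+sh[n]-np.array(q) for n,q,L in st]
    for n in bb:
        q=pr(n,loc(sv,R),f[n],k)+sh[n];o+=[(q.min(0)-bb[n][0]),(q.max(0)-bb[n][1])]
    o.append(pr("top",[h],f["top"],k)[0]+sh["top"]-(252.06,213.56));o.append(pr("side",[h],f["side"],k)[0]+sh["side"]-(306.35,189.6))
    o.append(pr("top",[[p[3],p[4],.071]],f["top"],k)[0]+sh["top"]-T(302,296,6.6,365,180))
    o=np.array(o)
    return o if full else np.r_[o.ravel(),p[10:14]/1.0, (p[7]+.02)/.02]
x0=[.53,.2,-.14,.508,-.166,1,1,0,.525,.2,0,0,0,0]
r=least_squares(res,x0,loss="soft_l1");print(np.round(r.x,4));print(np.round(res(r.x,True),2).tolist())
```

```text
[ 0.5302  0.2011 -0.1439  0.5062 -0.169   0.9854  0.9907 -0.0208  0.5242
  0.2017  0.1847  0.0421 -0.1455  0.4313]
[[-0.17, -0.46], [0.1, 0.07], [-0.6, 0.09], [-0.17, 0.37], [0.81, 0.7], [-0.01, -0.53], [-0.38, -0.32], [-0.06, -0.56], [-0.11, -0.0], [0.65, -2.0], [-0.12, 1.08], [-0.66, -0.17], [0.3, 0.17], [-0.2, -0.45], [0.61, -0.02], [0.53, 0.35], [-0.5, 0.92], [0.1, -0.27]]
```

```bash
cat > mv.py <<'E'
import numpy as np,sys,json
from scipy.spatial.transform import Rotation as Ro
from bench import ctrl
def st():
    s=ctrl.get_state();return np.array(s["position"]),Ro.from_rotvec(s["tool_rot"]),s
def offs(world,R):return R.inv().apply(world)
def show(tgt):
    p,R,s=st();d=offs(np.array(tgt)-p,R)
    X=R.as_matrix();print("pos",p.round(4),"toolx yaw",np.degrees(np.arctan2(X[1,0],X[0,0])).round(2),"z",X[:,2].round(4),"off",d.round(4),"rows",(np.abs(d).max()/.06).round(1),"t",s["time"],"F",np.round(s["ft_force"],1),"g",s["grip_width"])
    return d
E
python3 - <<'E'
from mv import *
a=np.array
show([.48,-.30,.30]);p,R,s=st();print(offs(a([.525,.20,.30])-a([.48,-.30,.30]),R))
E
```

```text
pos [ 0.2765 -0.5877  0.2296] toolx yaw 25.2 z [-8.0e-04  1.4e-03 -1.0e+00] off [ 0.3066 -0.1738 -0.0701] rows 5.1 t 0.1 F [-0.3  0.1 -0.3] g 0.9987034235285209
[ 0.25361651 -0.43324727  0.00068637]
```

carry_out --rows '[{"offset": [0.051, -0.029, -0.012], "rot": [0, 0, 0], "gripper": 1}, {"offset": [0.051, -0.029, -0.012], "rot": [0, 0, 0], "gripper": 1}, {"offset": [0.051, -0.029, -0.012], "rot": [0, 0, 0], "gripper": 1}, {"offset": [0.051, -0.029, -0.012], "rot": [0, 0, 0], "gripper": 1}, {"offset": [0.051, -0.029, -0.012], "rot": [0, 0, 0], "gripper": 1}, {"offset": [0.051, -0.029, -0.012], "rot": [0, 0, 0], "gripper": 1}, {"offset": [0.0317, -0.0542, 0], "rot": [0, 0, 0], "gripper": 1}, {"offset": [0.0317, -0.0542, 0], "rot": [0, 0, 0], "gripper": 1}, {"offset": [0.0317, -0.0542, 0], "rot": [0, 0, 0], "gripper": 1}, {"offset": [0.0317, -0.0542, 0], "rot": [0, 0, 0], "gripper": 1}]'

```text
time: 1.35
position: [0.5015, -0.0495, 0.3023]
tool_rot: [3.066, 0.685, -0.0]
ft_force: [1.0, 0.8, 0.5]
grip_width: 1.001
```

carry_out --rows '[{"offset": [0.0317, -0.0542, 0], "rot": [0, 0, 0], "gripper": 1}, {"offset": [0.0317, -0.0542, 0], "rot": [0, 0, 0], "gripper": 1}, {"offset": [0.0317, -0.0542, 0], "rot": [0, 0, 0], "gripper": 1}, {"offset": [0.0317, -0.0542, 0], "rot": [0, 0, 0], "gripper": 1}, {"offset": [0, 0, 0], "rot": [0, 0, -9.4], "gripper": 1}, {"offset": [0, 0, 0], "rot": [0, 0, -9.4], "gripper": 1}, {"offset": [0, 0, 0], "rot": [0, 0, -9.4], "gripper": 1}, {"offset": [0, 0, 0], "rot": [0, 0, -9.4], "gripper": 1}, {"offset": [0, 0, 0], "rot": [0, 0, -9.4], "gripper": 1}, {"offset": [0, 0, 0], "rot": [0, 0, -9.4], "gripper": 1}]'

```text
time: 2.6
position: [0.5239, 0.1974, 0.302]
tool_rot: [-2.372, -2.059, 0.001]
ft_force: [0.1, -0.5, -0.1]
grip_width: 1.002
```

```bash
cat > pic.py <<'E'
import sys,cv2,pickle
from bench import cams
def take(tag):
    o={}
    for n in("top","side"):
        d=cams.get_image(n);pickle.dump(d,open(f"{n}_{tag}.pkl","wb"));o[n]=d["img"]
    return o
def crop(img,x0,y0,x1,y1,k,out):cv2.imwrite("pics/"+out,cv2.resize(img[y0:y1,x0:x1,::-1],None,fx=k,fy=k,interpolation=cv2.INTER_CUBIC))
E
python3 - <<'E'
from mv import *;from pic import *
show([.5255,.2005,.27])
o=take("a");crop(o["top"],190,140,340,260,5,"a_t.png");crop(o["side"],220,60,380,220,3.7,"a_s.png")
E
```

```text
pos [0.5239 0.1974 0.302 ] toolx yaw 81.91 z [-8.e-04 -3.e-04 -1.e+00] off [0.0033 0.0012 0.032 ] rows 0.5 t 2.6 F [ 0.1 -0.5 -0.1] g 1.0023825622594675
```

View pics/a_t.png

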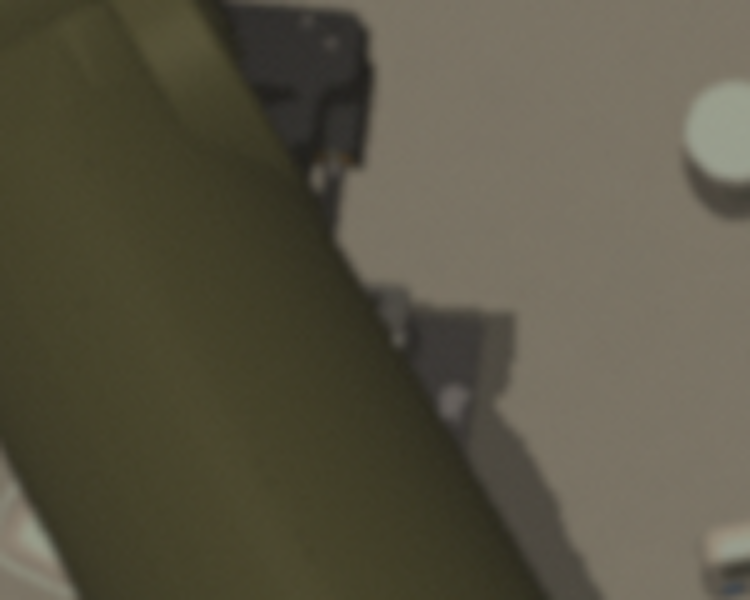

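View pics/a_s.png

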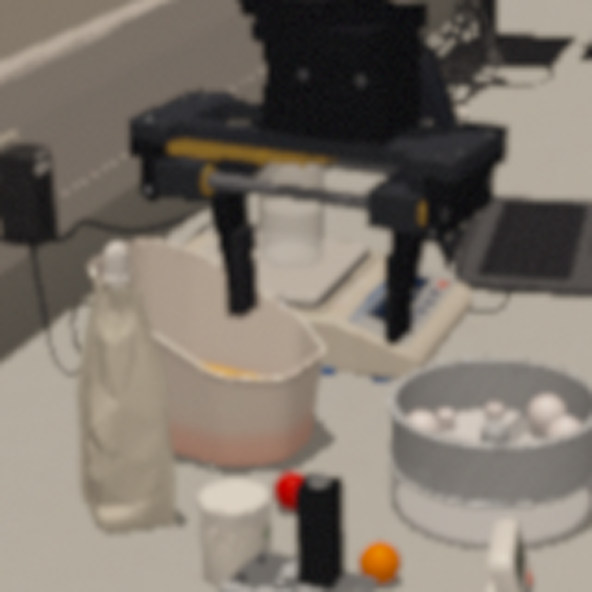

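Run:
```python
from h import *
p=np.array([.5239,.1974,.294]);print(proj("side",p))
y=np.array([np.sin(np.radians(81.9)),-np.cos(np.radians(81.9)),0])
for s in(.0435,.0585):print(proj("side",[p+y*s,p-y*s]))
print(proj("side",[.5239,.1974,.197]))
```

```text
[[305.77647228 147.10863059]]
[[287.32268637 143.78657986]
 [324.9584884  150.56177733]]
[[281.12069764 142.67009778]
 [331.74969482 151.78433038]]
[[306.71080202 189.17098539]]
```

carry_out --rows '[{"offset": [0.003, 0, 0.05], "rot": [0, 0, 0], "gripper": 1}, {"offset": [0, 0, 0.05], "rot": [0, 0, 0], "gripper": 1}, {"offset": [0, 0, 0.053], "rot": [0, 0, 0], "gripper": 1}, {"offset": [0, 0, 0], "rot": [0, 0, 0], "gripper": 1}]'

```text
time: 3.2
position: [0.5216, 0.199, 0.1457]
tool_rot: [-2.378, -2.048, 0.012]
ft_force: [-0.0, -1.0, 0.5]
grip_width: 1.0
```

Run:
```python
from mv import *;from pic import *
show([.524,.2005,.149])
o=take("b");crop(o["top"],190,140,340,260,5,"b_t.png");crop(o["side"],240,120,370,280,3.7,"b_s.png")
```

```text
pos [0.5216 0.199  0.1457] toolx yaw 81.47 z [-0.0084 -0.0024 -1.    ] off [ 0.0019  0.0021 -0.0033] rows 0.1 t 3.2 F [-0.  -1.   0.5] g 0.9997863324546253
```

View pics/b_s.png

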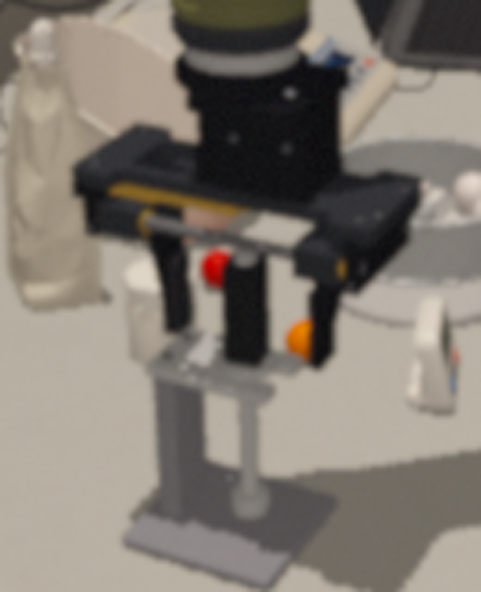

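carry_out --rows '[{"offset": [0.002, 0.001, 0], "rot": [0, 0, 0], "gripper": 0.4}, {"offset": [0, 0, 0], "rot": [0, 0, 0], "gripper": 0.3}, {"offset": [0, 0, 0], "rot": [0, 0, 0], "gripper": 0}, {"offset": [0, 0, 0], "rot": [0, 0, 0], "gripper": 0}, {"offset": [0, 0, 0], "rot": [0, 0, 0], "gripper": 0}, {"offset": [0, 0, 0], "rot": [0, 0, 0], "gripper": 0}]' --grip_force 60

```text
time: 4.05
position: [0.5259, 0.2023, 0.1495]
tool_rot: [2.378, 2.053, -0.0]
ft_force: [-0.7, -0.6, 0.7]
grip_width: 0.401
```

Run:
```python
from mv import *
show([.524,.2005,.149])
```

```text
pos [0.5259 0.2023 0.1495] toolx yaw 81.59 z [-1.e-04 -2.e-04 -1.e+00] off [-0.002  -0.0016  0.0005] rows 0.0 t 4.05 F [-0.7 -0.6  0.7] g 0.4013297963642276
```

carry_out --rows '[{"offset": [0, 0, 0], "rot": [0, 0, 0], "gripper": 0}, {"offset": [0, 0, 0], "rot": [0, 0, 0], "gripper": 0}]'

```text
time: 4.3
position: [0.5258, 0.2024, 0.1494]
tool_rot: [-2.378, -2.053, 0.0]
ft_force: [-0.6, 0.3, -0.5]
grip_width: 0.278
```

Run:
```python
from mv import *;from pic import *
show([.524,.2005,.149])
o=take("c");crop(o["side"],255,150,345,270,6,"c_s.png")
```

```text
pos [0.5258 0.2024 0.1494] toolx yaw 81.6 z [-2.e-04  0.e+00 -1.e+00] off [-0.0022 -0.0015  0.0004] rows 0.0 t 4.3 F [-0.6  0.3 -0.5] g 0.27821376706108253
```

View pics/c_s.png

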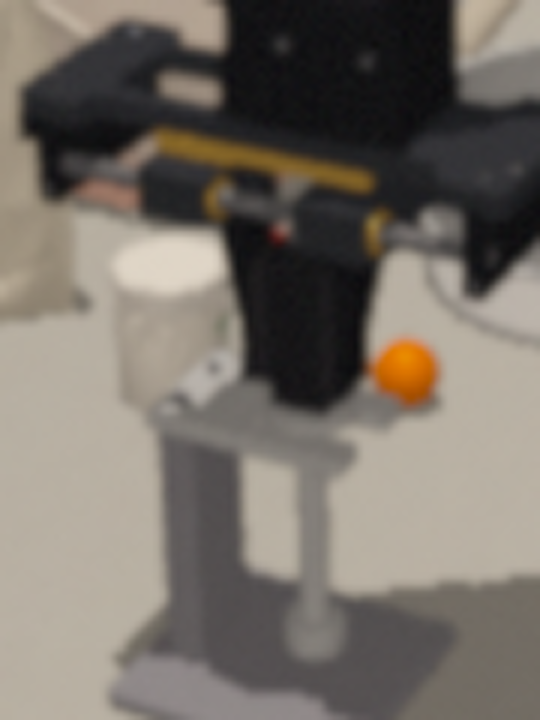

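carry_out --rows '[{"offset": [0, 0, -0.005], "rot": [0, 0, 0], "gripper": 0}, {"offset": [0, 0, 0], "rot": [0, 0, 0], "gripper": 0}, {"offset": [0, -0.015, 0], "rot": [0, 0, 0], "gripper": 0}, {"offset": [0, -0.025, 0], "rot": [0, 0, 0], "gripper": 0}, {"offset": [0, -0.025, 0], "rot": [0, 0, 0], "gripper": 0}, {"offset": [0, 0, 0], "rot": [0, 0, 0], "gripper": 0}]'

```text
time: 5.15
position: [0.459, 0.2125, 0.1543]
tool_rot: [2.375, 2.055, -0.003]
ft_force: [-0.9, -0.1, -2.6]
grip_width: 0.275
```

Run:
```python
from mv import *;from pic import *
show([.524,.2005,.149])
o=take("d");crop(o["side"],255,150,375,280,5,"d_s.png");crop(o["top"],190,140,340,260,5,"d_t.png")
```

```text
pos [0.459  0.2125 0.1543] toolx yaw 81.75 z [-6.e-04 -2.e-03 -1.e+00] off [-0.0025  0.0661  0.0053] rows 1.1 t 5.15 F [-0.9 -0.1 -2.6] g 0.2753539191619891
```

View pics/d_s.png

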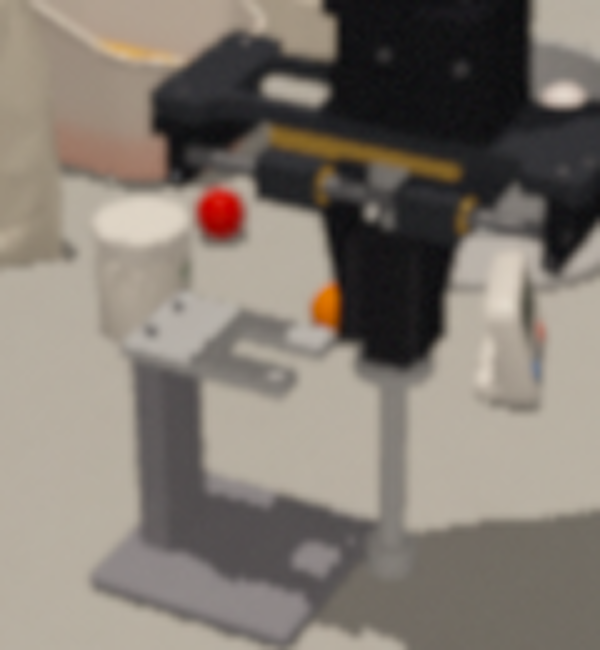

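View pics/d_t.png

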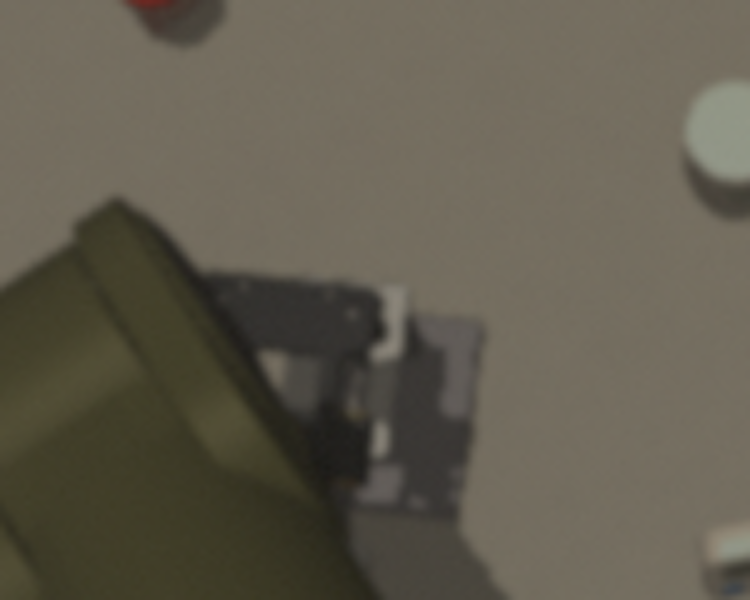

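Run:
```python
from mv import *
d=show([.529,-.1985,.2445]); print((d+[0,0,.0])/8)
```

```text
pos [0.4615 0.2116 0.1547] toolx yaw 81.61 z [ 1.1e-03 -9.0e-04 -1.0e+00] off [-0.396   0.1267 -0.0894] rows 6.6 t 5.25 F [ 0.5 -0.6 -1. ] g 0.2737135749827629
[-0.04949694  0.01583884 -0.01117455]
```

carry_out --rows '[{"offset": [0, 0, -0.045], "rot": [0, 0, 0], "gripper": 0}, {"offset": [0, 0, -0.045], "rot": [0, 0, 0], "gripper": 0}, {"offset": [-0.0495, 0.0158, 0], "rot": [0, 0, 0], "gripper": 0}, {"offset": [-0.0495, 0.0158, 0], "rot": [0, 0, 0], "gripper": 0}, {"offset": [-0.0495, 0.0158, 0], "rot": [0, 0, 0], "gripper": 0}, {"offset": [-0.0495, 0.0158, 0], "rot": [0, 0, 0], "gripper": 0}, {"offset": [-0.0495, 0.0158, 0], "rot": [0, 0, 0], "gripper": 0}, {"offset": [-0.0495, 0.0158, 0], "rot": [0, 0, 0], "gripper": 0}, {"offset": [-0.0495, 0.0158, 0], "rot": [0, 0, 0], "gripper": 0}, {"offset": [-0.0495, 0.0158, 0], "rot": [0, 0, 0], "gripper": 0}]'

```text
time: 6.5
position: [0.5292, -0.2008, 0.2443]
tool_rot: [2.379, 2.051, 0.0]
ft_force: [0.7, 0.7, -0.5]
grip_width: 0.275
```

carry_out --rows '[{"offset": [0, 0, 0], "rot": [0, 0, 0], "gripper": 0}, {"offset": [0, 0, 0], "rot": [0, 0, 0], "gripper": 0}]'

```text
time: 6.75
position: [0.5289, -0.1983, 0.244]
tool_rot: [-2.378, -2.051, -0.001]
ft_force: [0.2, 1.2, -2.0]
grip_width: 0.272
```

Run:
```python
from mv import *;from pic import *
d=show([.529,-.1985,.2445])
o=take("e");crop(o["side"],300,100,420,220,5,"e_s.png");crop(o["top"],340,160,480,280,5,"e_t.png")
from h import *
p,R,s=st();print(proj("side",[p-[0,0,.1294],p-[0,0,.1294-.014]]),proj("top",[p-[0,0,.1294]]))
```

```text
pos [ 0.5289 -0.1983  0.244 ] toolx yaw 81.56 z [-6.0e-04  1.4e-03 -1.0e+00] off [-0.0002  0.0001 -0.0005] rows 0.0 t 6.75 F [ 0.2  1.2 -2. ] g 0.2720825035920198
[[349.48245475 155.43790399]
 [349.60711588 151.10172737]] [[426.44010147 211.5609992 ]]
```

View pics/e_s.png

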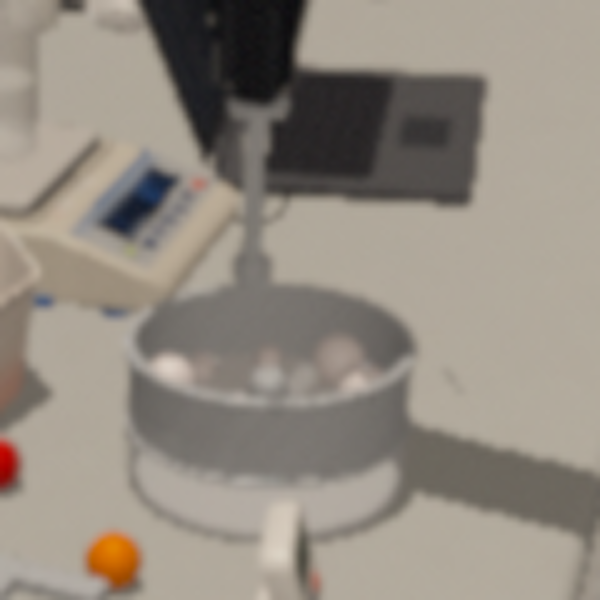

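View pics/e_t.png

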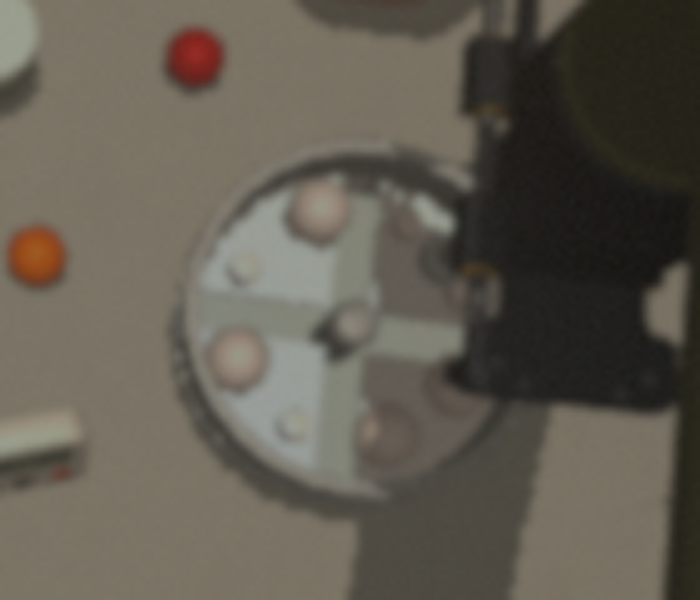

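```bash
cat > gen.py <<'E'
from mv import *
def gen(c,z,pts,n=10):
    p,R,s=st();cur=p.copy();x=R.as_matrix()[:,0];psi=np.arctan2(x[1],x[0])
    r=np.hypot(*(p[:2]-c));a=np.degrees(np.arctan2(*(p[:2]-c)[::-1]))
    print("t",s["time"],"cur r %.1f a %.1f z %.4f"%(r*1e3,a,p[2]),"psi",np.degrees(psi).round(2),"F",np.round(s["ft_force"],1),"g",round(float(s["grip_width"]),3))
    rows=[]
    for (rr,aa) in pts:
        t=np.array([c[0]+rr*np.cos(np.radians(aa)),c[1]+rr*np.sin(np.radians(aa)),z])
        d=t-cur;cx,sx=np.cos(psi),np.sin(psi)
        o=[round(d[0]*cx+d[1]*sx,4),round(d[0]*sx-d[1]*cx,4),round(-d[2],4)]
        rows.append(o);cur=cur+[o[0]*cx+o[1]*sx,o[0]*sx-o[1]*cx,-o[2]]
    print(json.dumps([{"offset":[float(v) for v in o],"rot":[0,0,0],"gripper":0} for o in rows]))
E
python3 - <<'E'
from gen import *
c=np.array([.507,-.166])
rs=[39,42,46,50,53,55,56,56]
gen(c,.1795,[(r/1e3,-55-10*(i+1)) for i,r in enumerate(rs)])
E
```

```text
t 6.85 cur r 38.0 a -54.5 z 0.2445 psi 81.71 F [-1.2 -0.1 -1.9] g 0.275
[{"offset": [-0.0051, -0.0049, 0.065], "rot": [0, 0, 0], "gripper": 0}, {"offset": [-0.006, -0.0048, -0.0], "rot": [0, 0, 0], "gripper": 0}, {"offset": [-0.0062, -0.006, -0.0], "rot": [0, 0, 0], "gripper": 0}, {"offset": [-0.0051, -0.0078, -0.0], "rot": [0, 0, 0], "gripper": 0}, {"offset": [-0.0028, -0.009, -0.0], "rot": [0, 0, 0], "gripper": 0}, {"offset": [-0.0, -0.0096, -0.0], "rot": [0, 0, 0], "gripper": 0}, {"offset": [0.0026, -0.0094, -0.0], "rot": [0, 0, 0], "gripper": 0}, {"offset": [0.0052, -0.0083, -0.0], "rot": [0, 0, 0], "gripper": 0}]
```

Lower first, then begin the arc.

carry_out --rows '[{"offset": [0, 0, 0.03], "rot": [0, 0, 0], "gripper": 0}, {"offset": [0, 0, 0.025], "rot": [0, 0, 0], "gripper": 0}, {"offset": [0, 0, 0.01], "rot": [0, 0, 0], "gripper": 0}, {"offset": [0, 0, 0], "rot": [0, 0, 0], "gripper": 0}]'

```text
time: 7.35
position: [0.5287, -0.1976, 0.1794]
tool_rot: [-2.376, -2.054, 0.001]
ft_force: [0.5, 0.2, -1.9]
grip_width: 0.271
```

Run:
```python
from gen import *;from pic import *
o=take("f");crop(o["side"],310,120,410,220,6,"f_s.png");crop(o["top"],340,160,480,280,5,"f_t.png")
c=np.array([.507,-.166])
rs=[39,42,46,50,53,55,56,56]
gen(c,.1795,[(r/1e3,-55-10*(i+1)) for i,r in enumerate(rs)])
```

```text
t 7.45 cur r 39.3 a -55.0 z 0.1807 psi 81.64 F [ 0.8 -0.3 -2.4] g 0.276
[{"offset": [-0.004, -0.0055, 0.0012], "rot": [0, 0, 0], "gripper": 0}, {"offset": [-0.006, -0.0048, 0.0], "rot": [0, 0, 0], "gripper": 0}, {"offset": [-0.0062, -0.006, 0.0], "rot": [0, 0, 0], "gripper": 0}, {"offset": [-0.0051, -0.0077, 0.0], "rot": [0, 0, 0], "gripper": 0}, {"offset": [-0.0028, -0.0091, 0.0], "rot": [0, 0, 0], "gripper": 0}, {"offset": [-0.0, -0.0096, 0.0], "rot": [0, 0, 0], "gripper": 0}, {"offset": [0.0026, -0.0094, 0.0], "rot": [0, 0, 0], "gripper": 0}, {"offset": [0.0051, -0.0083, 0.0], "rot": [0, 0, 0], "gripper": 0}]
```

View pics/f_s.png

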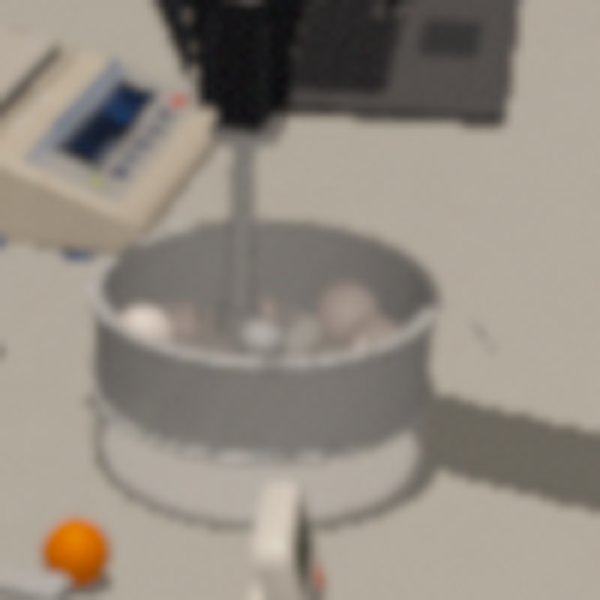

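View pics/f_t.png

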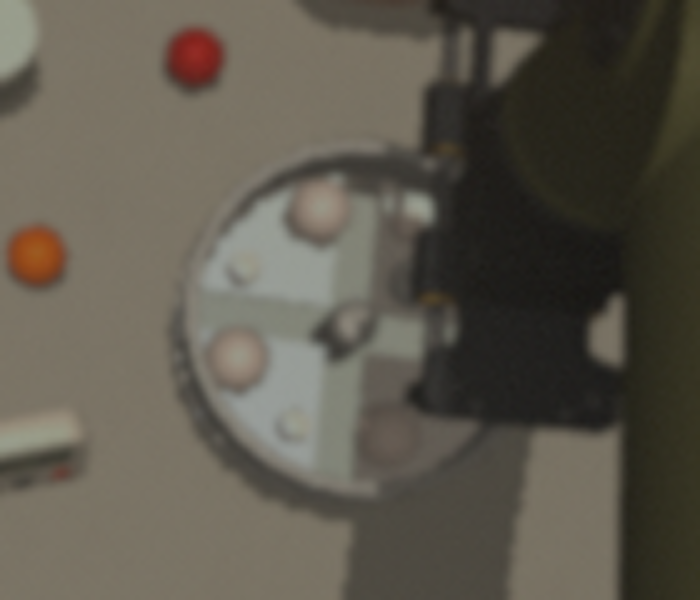

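carry_out --rows '[{"offset": [-0.004, -0.0055, 0.0005], "rot": [0, 0, 0], "gripper": 0}, {"offset": [-0.006, -0.0048, 0.0], "rot": [0, 0, 0], "gripper": 0}, {"offset": [-0.0062, -0.006, 0.0], "rot": [0, 0, 0], "gripper": 0}, {"offset": [-0.0051, -0.0077, 0.0], "rot": [0, 0, 0], "gripper": 0}, {"offset": [-0.0028, -0.0091, 0.0], "rot": [0, 0, 0], "gripper": 0}, {"offset": [0.0, -0.0096, 0.0], "rot": [0, 0, 0], "gripper": 0}, {"offset": [0.0026, -0.0094, 0.0], "rot": [0, 0, 0], "gripper": 0}, {"offset": [0.0051, -0.0083, 0.0], "rot": [0, 0, 0], "gripper": 0}]'

```text
time: 8.45
position: [0.4661, -0.2053, 0.1791]
tool_rot: [2.378, 2.053, -0.0]
ft_force: [1.9, -1.6, -1.8]
grip_width: 0.276
```

Run:
```python
from gen import *
c=np.array([.507,-.166])
gen(c,.1795,[(.056,-135-13*(i+1)) for i in range(10)])
```

```text
t 8.45 cur r 56.8 a -136.1 z 0.1791 psi 81.6 F [ 1.9 -1.6 -1.8] g 0.276
[{"offset": [0.0086, -0.0079, -0.0004], "rot": [0, 0, 0], "gripper": 0}, {"offset": [0.0105, -0.0071, -0.0], "rot": [0, 0, 0], "gripper": 0}, {"offset": [0.0119, -0.0045, -0.0], "rot": [0, 0, 0], "gripper": 0}, {"offset": [0.0125, -0.0017, -0.0], "rot": [0, 0, 0], "gripper": 0}, {"offset": [0.0127, 0.0011, -0.0], "rot": [0, 0, 0], "gripper": 0}, {"offset": [0.012, 0.0039, -0.0], "rot": [0, 0, 0], "gripper": 0}, {"offset": [0.0109, 0.0066, -0.0], "rot": [0, 0, 0], "gripper": 0}, {"offset": [0.0091, 0.0088, -0.0], "rot": [0, 0, 0], "gripper": 0}, {"offset": [0.0069, 0.0106, -0.0], "rot": [0, 0, 0], "gripper": 0}, {"offset": [0.0043, 0.012, -0.0], "rot": [0, 0, 0], "gripper": 0}]
```

carry_out --rows '[{"offset": [0.0086, -0.0079, 0], "rot": [0, 0, 0], "gripper": 0}, {"offset": [0.0105, -0.0071, 0], "rot": [0, 0, 0], "gripper": 0}, {"offset": [0.0119, -0.0045, 0], "rot": [0, 0, 0], "gripper": 0}, {"offset": [0.0125, -0.0017, 0], "rot": [0, 0, 0], "gripper": 0}, {"offset": [0.0127, 0.0011, 0], "rot": [0, 0, 0], "gripper": 0}, {"offset": [0.012, 0.0039, 0], "rot": [0, 0, 0], "gripper": 0}, {"offset": [0.0109, 0.0066, 0], "rot": [0, 0, 0], "gripper": 0}, {"offset": [0.0091, 0.0088, 0], "rot": [0, 0, 0], "gripper": 0}, {"offset": [0.0069, 0.0106, 0], "rot": [0, 0, 0], "gripper": 0}, {"offset": [0.0043, 0.012, 0], "rot": [0, 0, 0], "gripper": 0}]'

```text
time: 9.7
position: [0.5036, -0.1103, 0.1789]
tool_rot: [-2.378, -2.053, 0.0]
ft_force: [-0.7, -0.3, -2.5]
grip_width: 0.274
```

Run:
```python
from gen import *;from pic import *
c=np.array([.507,-.166])
gen(c,.1795,[(.056,-265-13*(i+1)) for i in range(10)])
o=take("g");crop(o["side"],310,120,410,220,6,"g_s.png");crop(o["top"],340,160,480,280,5,"g_t.png")
```

```text
t 9.7 cur r 55.8 a 93.5 z 0.1789 psi 81.6 F [-0.7 -0.3 -2.5] g 0.274
[{"offset": [0.0014, 0.0111, -0.0006], "rot": [0, 0, 0], "gripper": 0}, {"offset": [-0.0014, 0.0127, 0.0], "rot": [0, 0, 0], "gripper": 0}, {"offset": [-0.0041, 0.0119, 0.0], "rot": [0, 0, 0], "gripper": 0}, {"offset": [-0.0067, 0.0108, 0.0], "rot": [0, 0, 0], "gripper": 0}, {"offset": [-0.009, 0.0089, 0.0], "rot": [0, 0, 0], "gripper": 0}, {"offset": [-0.0108, 0.0067, 0.0], "rot": [0, 0, 0], "gripper": 0}, {"offset": [-0.012, 0.0041, 0.0], "rot": [0, 0, 0], "gripper": 0}, {"offset": [-0.0126, 0.0013, 0.0], "rot": [0, 0, 0], "gripper": 0}, {"offset": [-0.0126, -0.0015, 0.0], "rot": [0, 0, 0], "gripper": 0}, {"offset": [-0.0119, -0.0044, 0.0], "rot": [0, 0, 0], "gripper": 0}]
```

View pics/g_s.png

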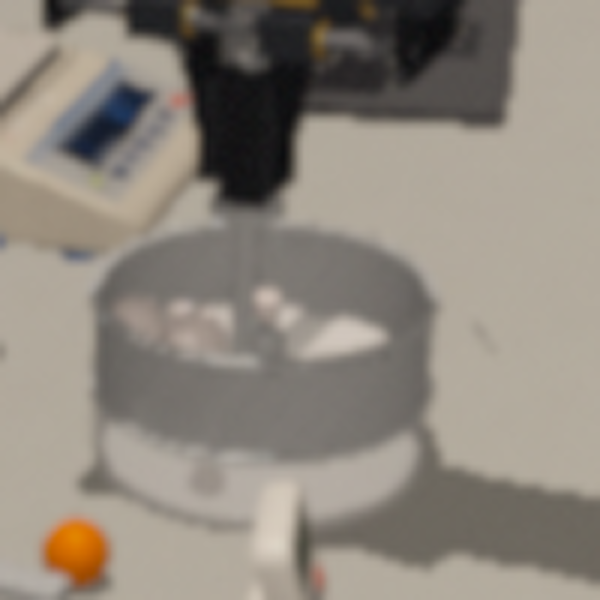

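View pics/g_t.png

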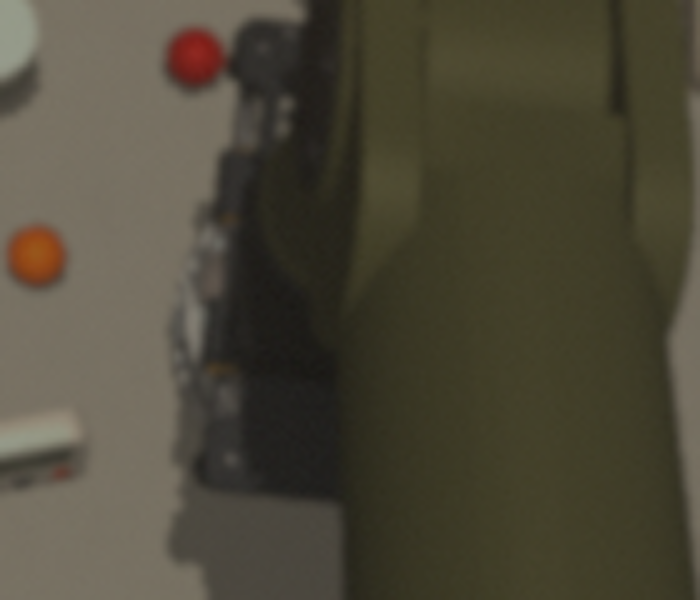

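carry_out --rows '[{"offset": [0.0014, 0.0111, 0], "rot": [0, 0, 0], "gripper": 0}, {"offset": [-0.0014, 0.0127, 0], "rot": [0, 0, 0], "gripper": 0}, {"offset": [-0.0041, 0.0119, 0], "rot": [0, 0, 0], "gripper": 0}, {"offset": [-0.0067, 0.0108, 0], "rot": [0, 0, 0], "gripper": 0}, {"offset": [-0.009, 0.0089, 0], "rot": [0, 0, 0], "gripper": 0}, {"offset": [-0.0108, 0.0067, 0], "rot": [0, 0, 0], "gripper": 0}, {"offset": [-0.012, 0.0041, 0], "rot": [0, 0, 0], "gripper": 0}, {"offset": [-0.0126, 0.0013, 0], "rot": [0, 0, 0], "gripper": 0}, {"offset": [-0.0126, -0.0015, 0], "rot": [0, 0, 0], "gripper": 0}, {"offset": [-0.0119, -0.0044, 0], "rot": [0, 0, 0], "gripper": 0}]'

```text
time: 11.05
position: [0.5517, -0.1993, 0.1792]
tool_rot: [2.378, 2.052, 0.001]
ft_force: [-0.3, 0.4, -2.0]
grip_width: 0.273
```

Run:
```python
from gen import *;from pic import *
c=np.array([.507,-.166])
o=take("i");crop(o["side"],310,120,410,220,6,"i_s.png");crop(o["top"],340,160,480,280,5,"i_t.png")
gen(c,.1795,[(.056,-395-13*(i+1)) for i in range(10)])
```

```text
t 11.15 cur r 55.9 a -39.0 z 0.1789 psi 81.42 F [-0.1 -0.2 -1.8] g 0.275
[{"offset": [-0.0072, -0.005, -0.0006], "rot": [0, 0, 0], "gripper": 0}, {"offset": [-0.0089, -0.0091, 0.0], "rot": [0, 0, 0], "gripper": 0}, {"offset": [-0.0065, -0.0109, 0.0], "rot": [0, 0, 0], "gripper": 0}, {"offset": [-0.0039, -0.012, 0.0], "rot": [0, 0, 0], "gripper": 0}, {"offset": [-0.0012, -0.0126, 0.0], "rot": [0, 0, 0], "gripper": 0}, {"offset": [0.0018, -0.0126, 0.0], "rot": [0, 0, 0], "gripper": 0}, {"offset": [0.0045, -0.0118, 0.0], "rot": [0, 0, 0], "gripper": 0}, {"offset": [0.0071, -0.0106, 0.0], "rot": [0, 0, 0], "gripper": 0}, {"offset": [0.0092, -0.0086, 0.0], "rot": [0, 0, 0], "gripper": 0}, {"offset": [0.011, -0.0064, 0.0], "rot": [0, 0, 0], "gripper": 0}]
```

View pics/i_s.png

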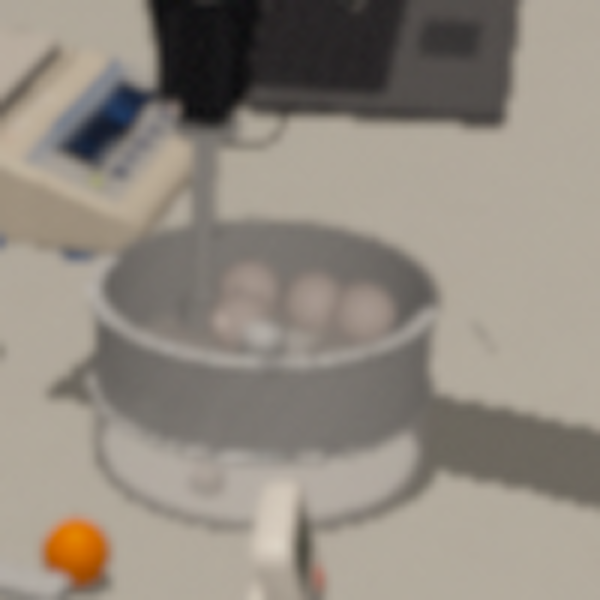

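View pics/i_t.png

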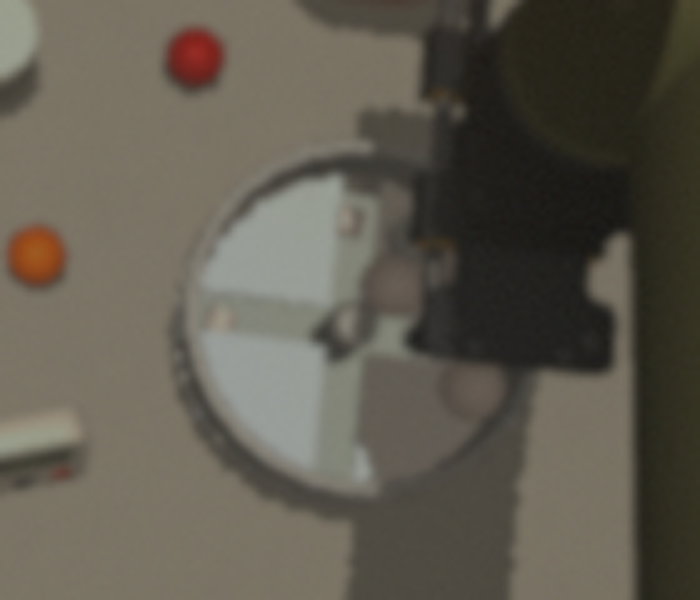

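carry_out --rows '[{"offset": [-0.0072, -0.005, -0.0005], "rot": [0, 0, 0], "gripper": 0}, {"offset": [-0.0089, -0.0091, 0.0], "rot": [0, 0, 0], "gripper": 0}, {"offset": [-0.0065, -0.0109, 0.0], "rot": [0, 0, 0], "gripper": 0}, {"offset": [-0.0039, -0.012, 0.0], "rot": [0, 0, 0], "gripper": 0}, {"offset": [-0.0012, -0.0126, 0.0], "rot": [0, 0, 0], "gripper": 0}, {"offset": [0.0018, -0.0126, 0.0], "rot": [0, 0, 0], "gripper": 0}, {"offset": [0.0045, -0.0118, 0.0], "rot": [0, 0, 0], "gripper": 0}, {"offset": [0.0071, -0.0106, 0.0], "rot": [0, 0, 0], "gripper": 0}, {"offset": [0.0092, -0.0086, 0.0], "rot": [0, 0, 0], "gripper": 0}, {"offset": [0.011, -0.0064, 0.0], "rot": [0, 0, 0], "gripper": 0}]'

```text
time: 12.4
position: [0.4539, -0.1773, 0.1796]
tool_rot: [2.378, 2.053, -0.001]
ft_force: [0.8, -0.8, -1.1]
grip_width: 0.276
```

Run:
```python
from gen import *;from pic import *
c=np.array([.507,-.166])
o=take("j");crop(o["side"],310,120,410,220,6,"j_s.png");crop(o["top"],340,160,480,280,5,"j_t.png")
gen(c,.1795,[(.054,-525-13*(i+1)) for i in range(10)])
```

```text
t 12.5 cur r 54.0 a -169.3 z 0.1796 psi 81.73 F [ 0.1  0.6 -1.4] g 0.28
[{"offset": [0.008, -0.0021, 0.0001], "rot": [0, 0, 0], "gripper": 0}, {"offset": [0.0122, -0.0008, -0.0], "rot": [0, 0, 0], "gripper": 0}, {"offset": [0.012, 0.0019, -0.0], "rot": [0, 0, 0], "gripper": 0}, {"offset": [0.0113, 0.0047, -0.0], "rot": [0, 0, 0], "gripper": 0}, {"offset": [0.01, 0.007, -0.0], "rot": [0, 0, 0], "gripper": 0}, {"offset": [0.0082, 0.0091, -0.0], "rot": [0, 0, 0], "gripper": 0}, {"offset": [0.0059, 0.0108, -0.0], "rot": [0, 0, 0], "gripper": 0}, {"offset": [0.0033, 0.0117, -0.0], "rot": [0, 0, 0], "gripper": 0}, {"offset": [0.0006, 0.0122, -0.0], "rot": [0, 0, 0], "gripper": 0}, {"offset": [-0.0022, 0.0121, -0.0], "rot": [0, 0, 0], "gripper": 0}]
```

View pics/j_s.png

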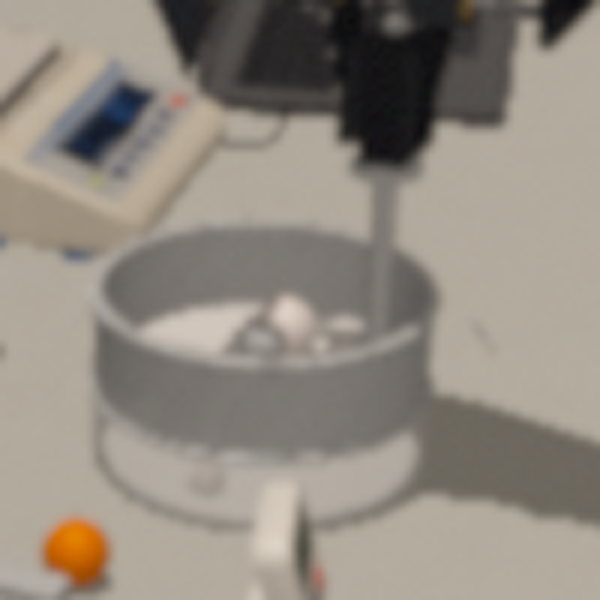

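View pics/j_t.png

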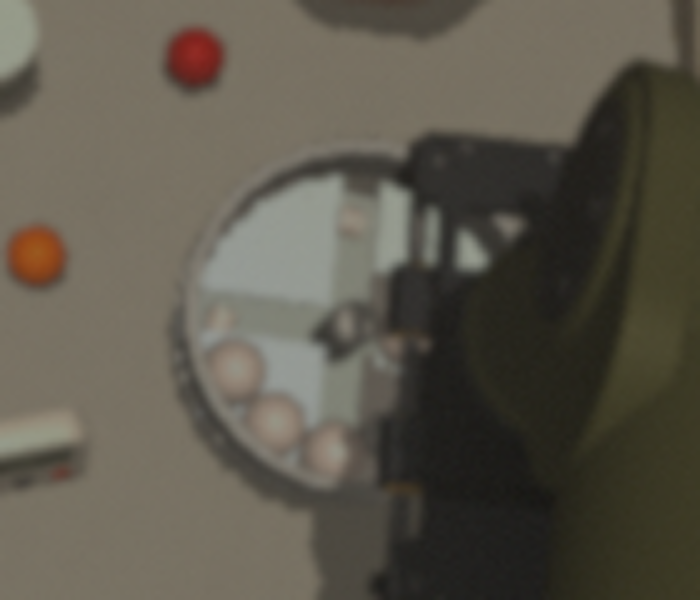

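carry_out --rows '[{"offset": [0.008, -0.0021, 0], "rot": [0, 0, 0], "gripper": 0}, {"offset": [0.0122, -0.0008, 0], "rot": [0, 0, 0], "gripper": 0}, {"offset": [0.012, 0.0019, 0], "rot": [0, 0, 0], "gripper": 0}, {"offset": [0.0113, 0.0047, 0], "rot": [0, 0, 0], "gripper": 0}, {"offset": [0.01, 0.007, 0], "rot": [0, 0, 0], "gripper": 0}, {"offset": [0.0082, 0.0091, 0], "rot": [0, 0, 0], "gripper": 0}, {"offset": [0.0059, 0.0108, 0], "rot": [0, 0, 0], "gripper": 0}, {"offset": [0.0033, 0.0117, 0], "rot": [0, 0, 0], "gripper": 0}, {"offset": [0.0006, 0.0122, 0], "rot": [0, 0, 0], "gripper": 0}, {"offset": [-0.0022, 0.0121, 0], "rot": [0, 0, 0], "gripper": 0}]'

```text
time: 13.75
position: [0.5309, -0.1194, 0.1792]
tool_rot: [-2.378, -2.052, 0.0]
ft_force: [-1.5, -0.1, -1.5]
grip_width: 0.276
```

Run:
```python
from gen import *;from pic import *
c=np.array([.507,-.166])
gen(c,.1795,[(.05,-655-13*(i+1)) for i in range(10)])
```

```text
t 13.75 cur r 52.4 a 62.8 z 0.1792 psi 81.59 F [-1.5 -0.1 -1.5] g 0.276
[{"offset": [-0.0061, 0.0078, -0.0003], "rot": [0, 0, 0], "gripper": 0}, {"offset": [-0.0067, 0.0092, 0.0], "rot": [0, 0, 0], "gripper": 0}, {"offset": [-0.0085, 0.0074, 0.0], "rot": [0, 0, 0], "gripper": 0}, {"offset": [-0.01, 0.0053, 0.0], "rot": [0, 0, 0], "gripper": 0}, {"offset": [-0.011, 0.0029, 0.0], "rot": [0, 0, 0], "gripper": 0}, {"offset": [-0.0113, 0.0004, 0.0], "rot": [0, 0, 0], "gripper": 0}, {"offset": [-0.0111, -0.0022, 0.0], "rot": [0, 0, 0], "gripper": 0}, {"offset": [-0.0103, -0.0046, 0.0], "rot": [0, 0, 0], "gripper": 0}, {"offset": [-0.0091, -0.0068, 0.0], "rot": [0, 0, 0], "gripper": 0}, {"offset": [-0.0072, -0.0087, 0.0], "rot": [0, 0, 0], "gripper": 0}]
```

carry_out --rows '[{"offset": [-0.0061, 0.0078, 0], "rot": [0, 0, 0], "gripper": 0}, {"offset": [-0.0067, 0.0092, 0.0], "rot": [0, 0, 0], "gripper": 0}, {"offset": [-0.0085, 0.0074, 0.0], "rot": [0, 0, 0], "gripper": 0}, {"offset": [-0.01, 0.0053, 0.0], "rot": [0, 0, 0], "gripper": 0}, {"offset": [-0.011, 0.0029, 0.0], "rot": [0, 0, 0], "gripper": 0}, {"offset": [-0.0113, 0.0004, 0.0], "rot": [0, 0, 0], "gripper": 0}, {"offset": [-0.0111, -0.0022, 0.0], "rot": [0, 0, 0], "gripper": 0}, {"offset": [-0.0103, -0.0046, 0.0], "rot": [0, 0, 0], "gripper": 0}, {"offset": [-0.0091, -0.0068, 0.0], "rot": [0, 0, 0], "gripper": 0}, {"offset": [-0.0072, -0.0087, 0.0], "rot": [0, 0, 0], "gripper": 0}]'

```text
time: 15.0
position: [0.527, -0.2055, 0.1784]
tool_rot: [-2.368, -2.05, -0.007]
ft_force: [-2.4, 8.6, -1.6]
grip_width: 0.275
```

Run:
```python
from gen import *;from pic import *
c=np.array([.507,-.166])
o=take("k");crop(o["side"],310,120,410,220,6,"k_s.png");crop(o["top"],340,160,480,280,5,"k_t.png")
gen(c,.1795,[(.046,-785-14*(i+1)) for i in range(10)])
```

```text
t 15.1 cur r 44.6 a -65.5 z 0.1782 psi 81.66 F [-4.3  9.7 -2.9] g 0.267
[{"offset": [-0.006, -0.009, -0.0013], "rot": [0, 0, 0], "gripper": 0}, {"offset": [-0.0024, -0.0109, 0.0], "rot": [0, 0, 0], "gripper": 0}, {"offset": [0.0003, -0.0112, 0.0], "rot": [0, 0, 0], "gripper": 0}, {"offset": [0.0031, -0.0108, 0.0], "rot": [0, 0, 0], "gripper": 0}, {"offset": [0.0055, -0.0097, 0.0], "rot": [0, 0, 0], "gripper": 0}, {"offset": [0.0078, -0.0082, 0.0], "rot": [0, 0, 0], "gripper": 0}, {"offset": [0.0094, -0.006, 0.0], "rot": [0, 0, 0], "gripper": 0}, {"offset": [0.0107, -0.0035, 0.0], "rot": [0, 0, 0], "gripper": 0}, {"offset": [0.0112, -0.0008, 0.0], "rot": [0, 0, 0], "gripper": 0}, {"offset": [0.011, 0.0018, 0.0], "rot": [0, 0, 0], "gripper": 0}]
```

View pics/k_s.png

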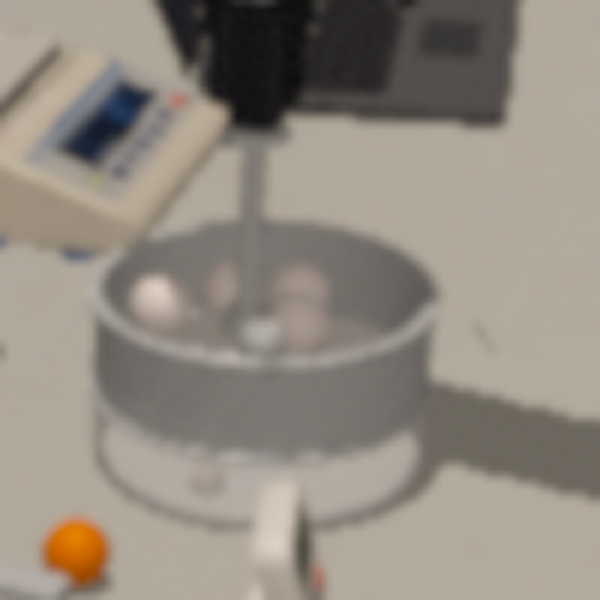

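View pics/k_t.png

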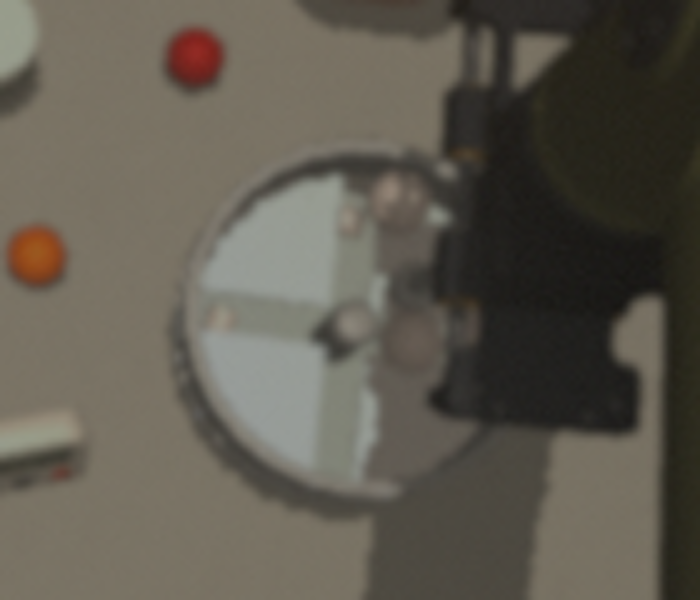

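carry_out --rows '[{"offset": [0.006, 0.008, -0.001], "rot": [0, 0, 0], "gripper": 0}, {"offset": [0.004, 0.006, 0], "rot": [0, 0, 0], "gripper": 0}]'

```text
time: 15.35
position: [0.5418, -0.1997, 0.1798]
tool_rot: [-2.371, -2.051, -0.001]
ft_force: [-8.7, 4.2, -0.3]
grip_width: 0.271
```

Run:
```python
from gen import *;from pic import *
c=np.array([.507,-.166])
o=take("l");crop(o["side"],300,100,420,220,6.5,"l_s.png");crop(o["top"],340,160,480,280,5,"l_t.png")
gen(c,.1795,[])
from h import *
p,R,s=st()
print(proj("side",[p-[0,0,.1294-z] for z in(.014,.06,.105)])-[300,100])
```

```text
t 15.45 cur r 48.5 a -44.5 z 0.1795 psi 81.72 F [-3.3  6.  -0.4] g 0.275
[]
[[45.34656295 69.96282743]
 [45.68328026 56.11736867]
 [46.02360144 42.12372278]]
```

View pics/l_s.png

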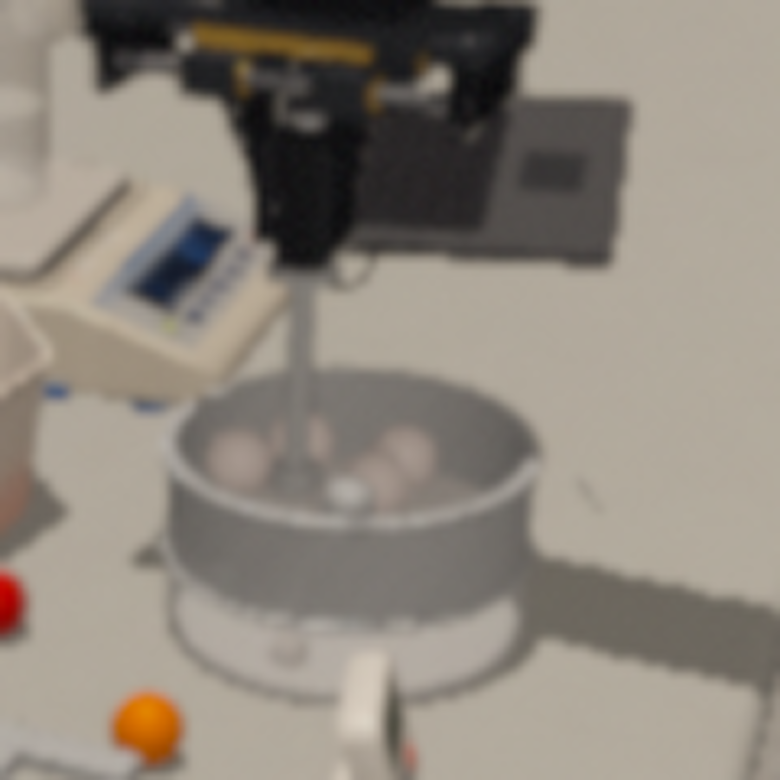

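View pics/l_t.png

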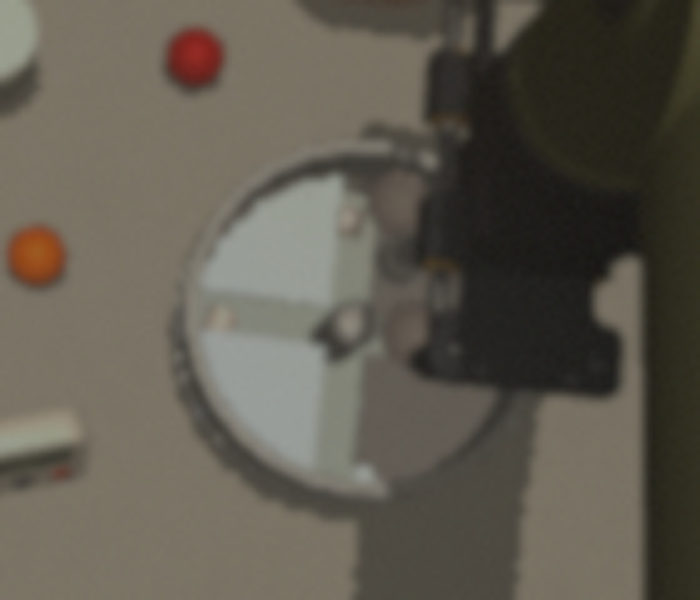

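Run:
```python
from gen import *
c=np.array([.507,-.166])
gen(c,.1795,[(.041,-47),(.036,-50)]+[(.035,-50-14*(i+1)) for i in range(8)])
```

```text
t 15.45 cur r 48.5 a -44.5 z 0.1795 psi 81.72 F [-3.3  6.  -0.4] g 0.275
[{"offset": [0.003, -0.0071, -0.0], "rot": [0, 0, 0], "gripper": 0}, {"offset": [0.0017, -0.0051, -0.0], "rot": [0, 0, 0], "gripper": 0}, {"offset": [-0.005, -0.0072, -0.0], "rot": [0, 0, 0], "gripper": 0}, {"offset": [-0.0039, -0.0076, -0.0], "rot": [0, 0, 0], "gripper": 0}, {"offset": [-0.0019, -0.0083, -0.0], "rot": [0, 0, 0], "gripper": 0}, {"offset": [0.0001, -0.0085, -0.0], "rot": [0, 0, 0], "gripper": 0}, {"offset": [0.0022, -0.0082, -0.0], "rot": [0, 0, 0], "gripper": 0}, {"offset": [0.0041, -0.0075, -0.0], "rot": [0, 0, 0], "gripper": 0}, {"offset": [0.0057, -0.0063, -0.0], "rot": [0, 0, 0], "gripper": 0}, {"offset": [0.0072, -0.0047, -0.0], "rot": [0, 0, 0], "gripper": 0}]
```

carry_out --rows '[{"offset": [0.003, -0.0071, 0], "rot": [0, 0, 0], "gripper": 0}, {"offset": [0.0017, -0.0051, 0], "rot": [0, 0, 0], "gripper": 0}, {"offset": [-0.005, -0.0072, 0], "rot": [0, 0, 0], "gripper": 0}, {"offset": [-0.0039, -0.0076, 0], "rot": [0, 0, 0], "gripper": 0}, {"offset": [-0.0019, -0.0083, 0], "rot": [0, 0, 0], "gripper": 0}]'

```text
time: 16.08
position: [0.5063, -0.205, 0.1806]
tool_rot: [2.379, 2.051, -0.001]
ft_force: [1.0, 0.1, -2.6]
grip_width: 0.273
```

Run:
```python
from gen import *
c=np.array([.507,-.166])
gen(c,.1795,[(.036,-92-14*(i+1)) for i in range(10)])
```

```text
t 16.075 cur r 39.0 a -91.0 z 0.1806 psi 81.53 F [ 1.   0.1 -2.6] g 0.273
[{"offset": [0.003, -0.0098, 0.0011], "rot": [0, 0, 0], "gripper": 0}, {"offset": [0.0022, -0.0085, 0.0], "rot": [0, 0, 0], "gripper": 0}, {"offset": [0.0042, -0.0077, 0.0], "rot": [0, 0, 0], "gripper": 0}, {"offset": [0.006, -0.0064, 0.0], "rot": [0, 0, 0], "gripper": 0}, {"offset": [0.0073, -0.0049, 0.0], "rot": [0, 0, 0], "gripper": 0}, {"offset": [0.0082, -0.0029, 0.0], "rot": [0, 0, 0], "gripper": 0}, {"offset": [0.0088, -0.0008, 0.0], "rot": [0, 0, 0], "gripper": 0}, {"offset": [0.0087, 0.0013, 0.0], "rot": [0, 0, 0], "gripper": 0}, {"offset": [0.0081, 0.0033, 0.0], "rot": [0, 0, 0], "gripper": 0}, {"offset": [0.007, 0.0052, 0.0], "rot": [0, 0, 0], "gripper": 0}]
```

carry_out --rows '[{"offset": [0.003, -0.0088, 0.0005], "rot": [0, 0, 0], "gripper": 0}, {"offset": [0.0022, -0.0085, 0.0], "rot": [0, 0, 0], "gripper": 0}, {"offset": [0.0042, -0.0077, 0.0], "rot": [0, 0, 0], "gripper": 0}, {"offset": [0.006, -0.0064, 0.0], "rot": [0, 0, 0], "gripper": 0}, {"offset": [0.0073, -0.0049, 0.0], "rot": [0, 0, 0], "gripper": 0}, {"offset": [0.0082, -0.0029, 0.0], "rot": [0, 0, 0], "gripper": 0}, {"offset": [0.0088, -0.0008, 0.0], "rot": [0, 0, 0], "gripper": 0}, {"offset": [0.0087, 0.0013, 0.0], "rot": [0, 0, 0], "gripper": 0}, {"offset": [0.0081, 0.0033, 0.0], "rot": [0, 0, 0], "gripper": 0}, {"offset": [0.007, 0.0052, 0.0], "rot": [0, 0, 0], "gripper": 0}]'

```text
time: 17.32
position: [0.487, -0.1364, 0.1801]
tool_rot: [2.378, 2.053, 0.0]
ft_force: [0.0, 0.1, -2.3]
grip_width: 0.272
```

Run:
```python
from gen import *;from pic import *
c=np.array([.507,-.166])
o=take("m");crop(o["side"],300,100,420,220,6.5,"m_s.png");crop(o["top"],340,160,480,280,5,"m_t.png")
gen(c,.1795,[])
```

```text
t 17.425 cur r 35.9 a 122.9 z 0.1801 psi 81.69 F [-1.1  0.4 -1.9] g 0.269
[]
```

View pics/m_s.png

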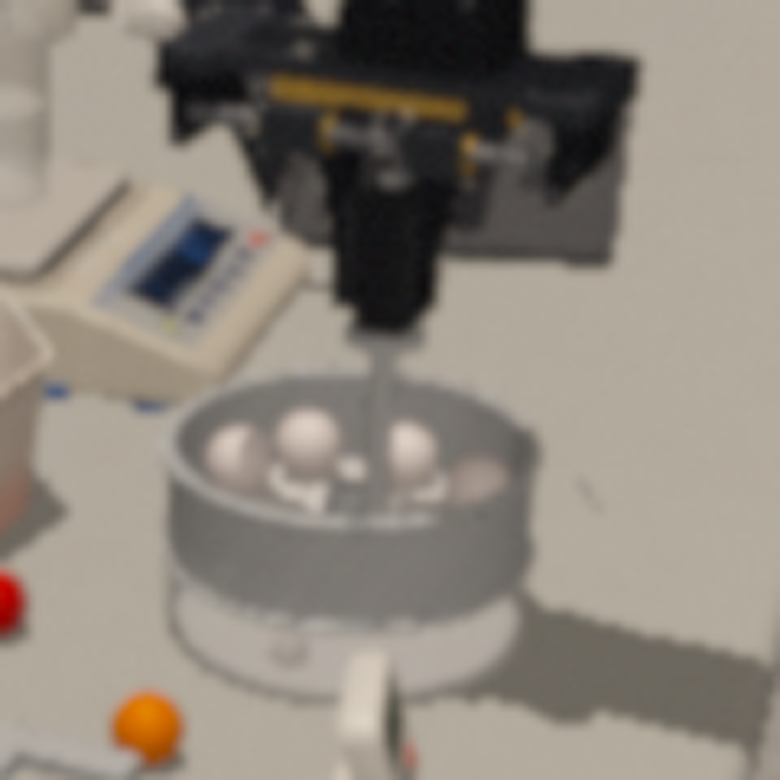

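View pics/m_t.png

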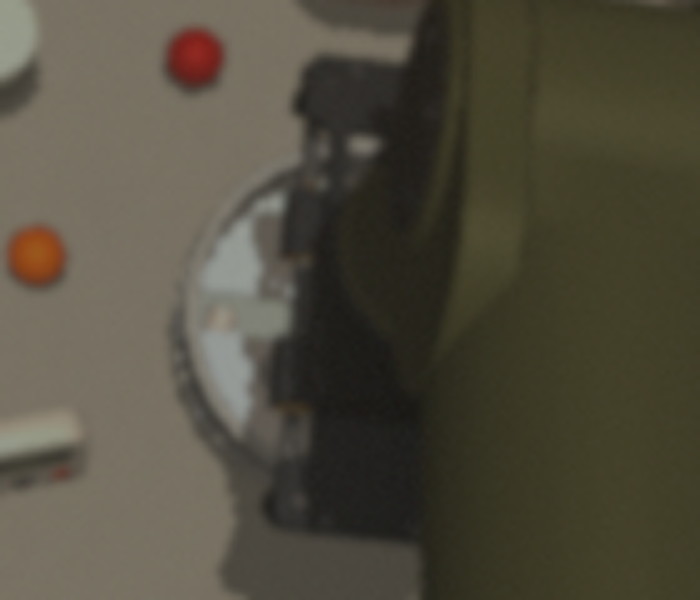

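Run:
```python
from gen import *
c=np.array([.507,-.166])
rs=[38,40,43,46,48,50,52,54,55,56]
gen(c,.1795,[(r/1e3,123-12*(i+1)) for i,r in enumerate(rs)])
```

```text
t 17.425 cur r 35.9 a 122.9 z 0.1801 psi 81.69 F [-1.1  0.4 -1.9] g 0.269
[{"offset": [0.0061, 0.0051, 0.0006], "rot": [0, 0, 0], "gripper": 0}, {"offset": [0.0051, 0.0067, -0.0], "rot": [0, 0, 0], "gripper": 0}, {"offset": [0.0046, 0.0079, -0.0], "rot": [0, 0, 0], "gripper": 0}, {"offset": [0.0029, 0.0094, -0.0], "rot": [0, 0, 0], "gripper": 0}, {"offset": [-0.0003, 0.01, -0.0], "rot": [0, 0, 0], "gripper": 0}, {"offset": [-0.0024, 0.0101, -0.0], "rot": [0, 0, 0], "gripper": 0}, {"offset": [-0.0048, 0.0098, -0.0], "rot": [0, 0, 0], "gripper": 0}, {"offset": [-0.007, 0.0088, -0.0], "rot": [0, 0, 0], "gripper": 0}, {"offset": [-0.0095, 0.0064, -0.0], "rot": [0, 0, 0], "gripper": 0}, {"offset": [-0.0107, 0.0044, -0.0], "rot": [0, 0, 0], "gripper": 0}]
```

carry_out --rows '[{"offset": [0.0061, 0.0051, 0.0005], "rot": [0, 0, 0], "gripper": 0}, {"offset": [0.0051, 0.0067, 0], "rot": [0, 0, 0], "gripper": 0}, {"offset": [0.0046, 0.0079, 0], "rot": [0, 0, 0], "gripper": 0}, {"offset": [0.0029, 0.0094, 0], "rot": [0, 0, 0], "gripper": 0}, {"offset": [-0.0003, 0.01, 0], "rot": [0, 0, 0], "gripper": 0}, {"offset": [-0.0024, 0.0101, 0], "rot": [0, 0, 0], "gripper": 0}, {"offset": [-0.0048, 0.0098, 0], "rot": [0, 0, 0], "gripper": 0}, {"offset": [-0.007, 0.0088, 0], "rot": [0, 0, 0], "gripper": 0}, {"offset": [-0.0095, 0.0064, 0], "rot": [0, 0, 0], "gripper": 0}, {"offset": [-0.0107, 0.0044, 0], "rot": [0, 0, 0], "gripper": 0}]'

```text
time: 18.68
position: [0.5621, -0.1653, 0.1795]
tool_rot: [-2.378, -2.052, 0.0]
ft_force: [-0.0, -0.2, -0.9]
grip_width: 0.27
```

Run:
```python
from gen import *;from pic import *
c=np.array([.507,-.166])
o=take("n");crop(o["side"],300,100,420,220,6.5,"n_s.png");crop(o["top"],340,160,480,280,5,"n_t.png")
gen(c,.1795,[(.056,3-12*(i+1)) for i in range(10)])
```

```text
t 18.775 cur r 54.7 a -0.7 z 0.1793 psi 81.43 F [-0.1 -0.9 -1.4] g 0.273
[{"offset": [-0.0079, 0.0018, -0.0002], "rot": [0, 0, 0], "gripper": 0}, {"offset": [-0.0116, -0.0013, 0.0], "rot": [0, 0, 0], "gripper": 0}, {"offset": [-0.0111, -0.0037, 0.0], "rot": [0, 0, 0], "gripper": 0}, {"offset": [-0.0101, -0.006, 0.0], "rot": [0, 0, 0], "gripper": 0}, {"offset": [-0.0086, -0.0079, 0.0], "rot": [0, 0, 0], "gripper": 0}, {"offset": [-0.0069, -0.0095, 0.0], "rot": [0, 0, 0], "gripper": 0}, {"offset": [-0.0046, -0.0107, 0.0], "rot": [0, 0, 0], "gripper": 0}, {"offset": [-0.0024, -0.0115, 0.0], "rot": [0, 0, 0], "gripper": 0}, {"offset": [0.0001, -0.0117, 0.0], "rot": [0, 0, 0], "gripper": 0}, {"offset": [0.0025, -0.0114, 0.0], "rot": [0, 0, 0], "gripper": 0}]
```

View pics/n_s.png

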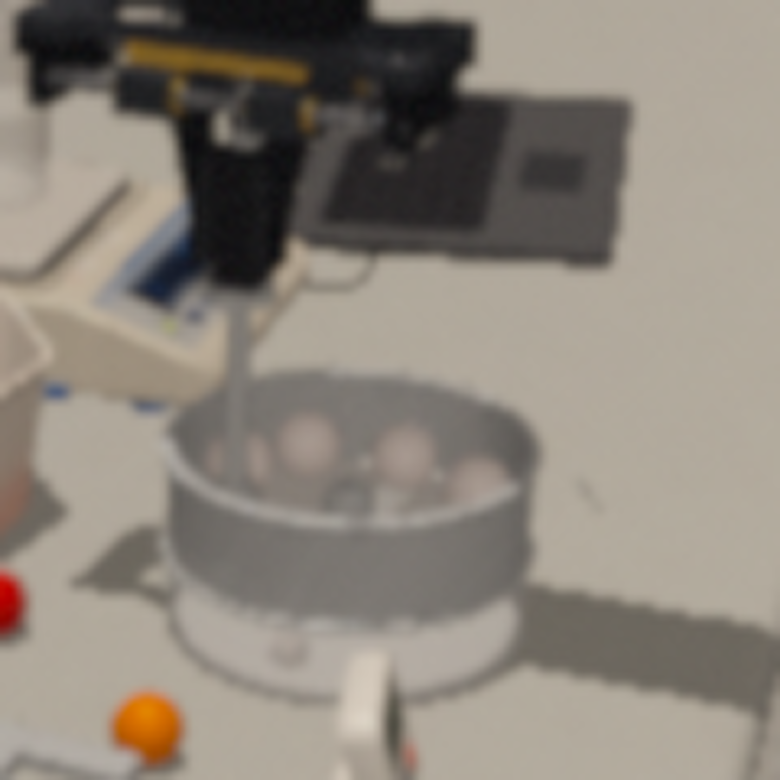

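View pics/n_t.png

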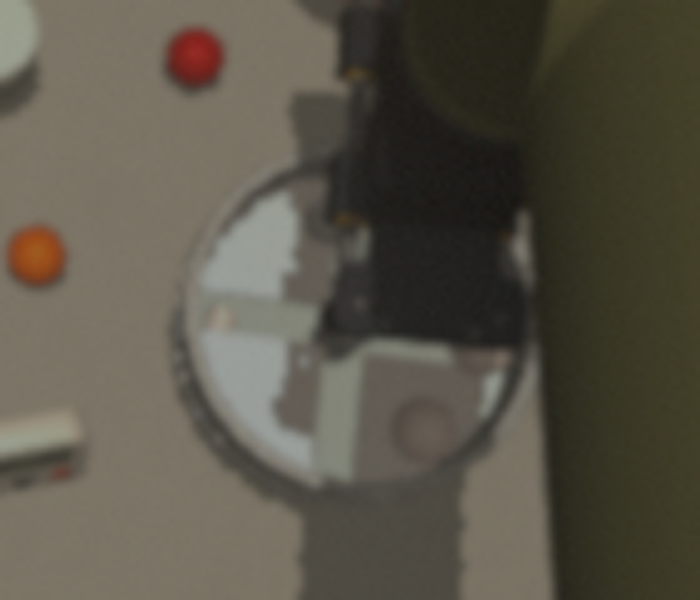

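carry_out --rows '[{"offset": [-0.0089, 0.0014, 0], "rot": [0, 0, 0], "gripper": 0}, {"offset": [-0.0116, -0.0013, 0.0], "rot": [0, 0, 0], "gripper": 0}, {"offset": [-0.0111, -0.0037, 0.0], "rot": [0, 0, 0], "gripper": 0}, {"offset": [-0.0101, -0.006, 0.0], "rot": [0, 0, 0], "gripper": 0}, {"offset": [-0.0086, -0.0079, 0.0], "rot": [0, 0, 0], "gripper": 0}, {"offset": [-0.0069, -0.0095, 0.0], "rot": [0, 0, 0], "gripper": 0}, {"offset": [-0.0046, -0.0107, 0.0], "rot": [0, 0, 0], "gripper": 0}, {"offset": [-0.0024, -0.0115, 0.0], "rot": [0, 0, 0], "gripper": 0}, {"offset": [0.0001, -0.0117, 0.0], "rot": [0, 0, 0], "gripper": 0}, {"offset": [0.0025, -0.0114, 0.0], "rot": [0, 0, 0], "gripper": 0}]'

```text
time: 20.02
position: [0.4799, -0.2153, 0.1796]
tool_rot: [2.378, 2.052, -0.003]
ft_force: [2.7, -0.3, -2.9]
grip_width: 0.267
```

Run:
```python
from gen import *;from pic import *
c=np.array([.507,-.166])
o=take("o");crop(o["side"],300,100,420,220,6.5,"oo_s.png");crop(o["top"],340,160,480,280,5,"oo_t.png")
gen(c,.1795,[(.056,-117-12*(i+1)) for i in range(10)])
```

```text
t 20.125 cur r 56.3 a -119.6 z 0.1794 psi 81.56 F [ 0.3 -1.3 -1.8] g 0.273
[{"offset": [0.0043, -0.0082, -0.0001], "rot": [0, 0, 0], "gripper": 0}, {"offset": [0.0069, -0.0094, -0.0], "rot": [0, 0, 0], "gripper": 0}, {"offset": [0.0088, -0.0077, -0.0], "rot": [0, 0, 0], "gripper": 0}, {"offset": [0.0102, -0.0058, -0.0], "rot": [0, 0, 0], "gripper": 0}, {"offset": [0.0112, -0.0035, -0.0], "rot": [0, 0, 0], "gripper": 0}, {"offset": [0.0116, -0.0011, -0.0], "rot": [0, 0, 0], "gripper": 0}, {"offset": [0.0117, 0.0014, -0.0], "rot": [0, 0, 0], "gripper": 0}, {"offset": [0.0111, 0.0037, -0.0], "rot": [0, 0, 0], "gripper": 0}, {"offset": [0.01, 0.0059, -0.0], "rot": [0, 0, 0], "gripper": 0}, {"offset": [0.0087, 0.008, -0.0], "rot": [0, 0, 0], "gripper": 0}]
```

View pics/oo_s.png

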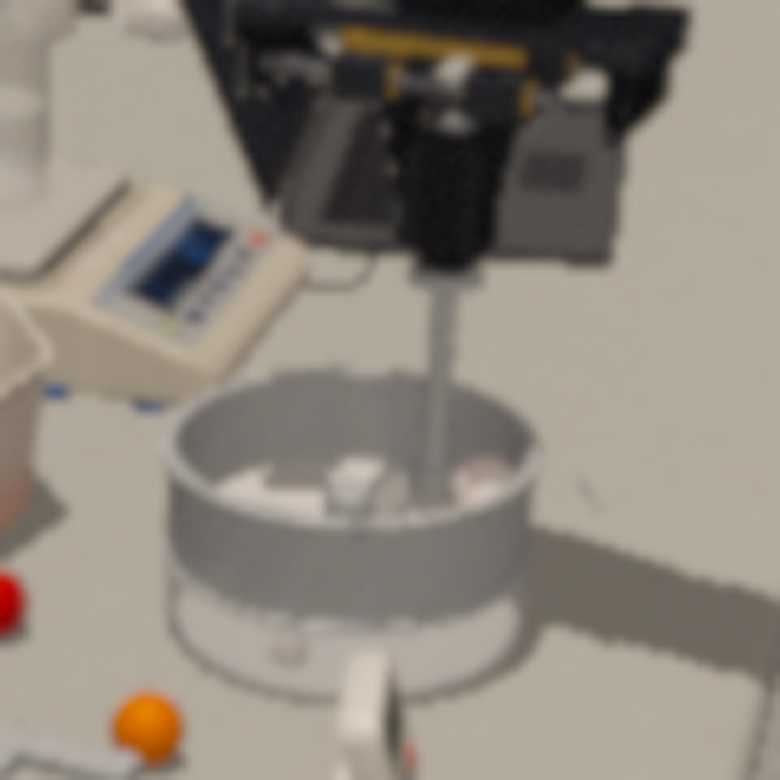

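View pics/oo_t.png

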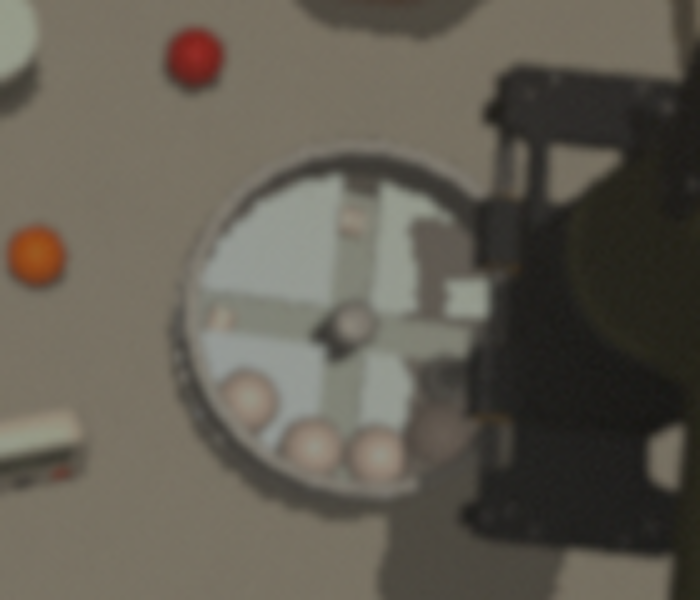

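carry_out --rows '[{"offset": [0.0053, -0.0092, 0], "rot": [0, 0, 0], "gripper": 0}, {"offset": [0.0069, -0.0094, 0], "rot": [0, 0, 0], "gripper": 0}, {"offset": [0.0088, -0.0077, 0], "rot": [0, 0, 0], "gripper": 0}, {"offset": [0.0102, -0.0058, 0], "rot": [0, 0, 0], "gripper": 0}, {"offset": [0.0112, -0.0035, 0], "rot": [0, 0, 0], "gripper": 0}, {"offset": [0.0116, -0.0011, 0], "rot": [0, 0, 0], "gripper": 0}, {"offset": [0.0117, 0.0014, 0], "rot": [0, 0, 0], "gripper": 0}, {"offset": [0.0111, 0.0037, 0], "rot": [0, 0, 0], "gripper": 0}, {"offset": [0.01, 0.0059, 0], "rot": [0, 0, 0], "gripper": 0}, {"offset": [0.0087, 0.008, 0], "rot": [0, 0, 0], "gripper": 0}]'

```text
time: 21.38
position: [0.4785, -0.1168, 0.1795]
tool_rot: [-2.378, -2.053, -0.0]
ft_force: [0.2, -1.4, -1.7]
grip_width: 0.268
```

Run:
```python
from gen import *;from pic import *
c=np.array([.507,-.166])
gen(c,.1795,[(.056,-240-12*(i+1)) for i in range(10)])
o=take("p");crop(o["side"],300,100,420,220,6.5,"p_s.png");crop(o["top"],340,160,480,280,5,"p_t.png")
from h import *
print(atz("side",344.6,200,.0105)[:2]-c, atz("top",340+218/5,160+320/5,.017)[:2]-c,atz("top",340+350/5,160+222/5,.017)[:2]-c)
```

```text
t 21.375 cur r 56.9 a 120.1 z 0.1795 psi 81.61 F [ 0.2 -1.4 -1.7] g 0.268
[{"offset": [0.0056, 0.0105, 0.0], "rot": [0, 0, 0], "gripper": 0}, {"offset": [0.0041, 0.011, 0.0], "rot": [0, 0, 0], "gripper": 0}, {"offset": [0.0017, 0.0115, 0.0], "rot": [0, 0, 0], "gripper": 0}, {"offset": [-0.0007, 0.0117, 0.0], "rot": [0, 0, 0], "gripper": 0}, {"offset": [-0.0032, 0.0113, 0.0], "rot": [0, 0, 0], "gripper": 0}, {"offset": [-0.0054, 0.0104, 0.0], "rot": [0, 0, 0], "gripper": 0}, {"offset": [-0.0075, 0.009, 0.0], "rot": [0, 0, 0], "gripper": 0}, {"offset": [-0.0091, 0.0073, 0.0], "rot": [0, 0, 0], "gripper": 0}, {"offset": [-0.0105, 0.0052, 0.0], "rot": [0, 0, 0], "gripper": 0}, {"offset": [-0.0114, 0.0029, 0.0], "rot": [0, 0, 0], "gripper": 0}]
[0.01117116 0.057027  ] [0.0111134  0.05751919] [ 0.05962711 -0.01421069]
```

View pics/p_t.png

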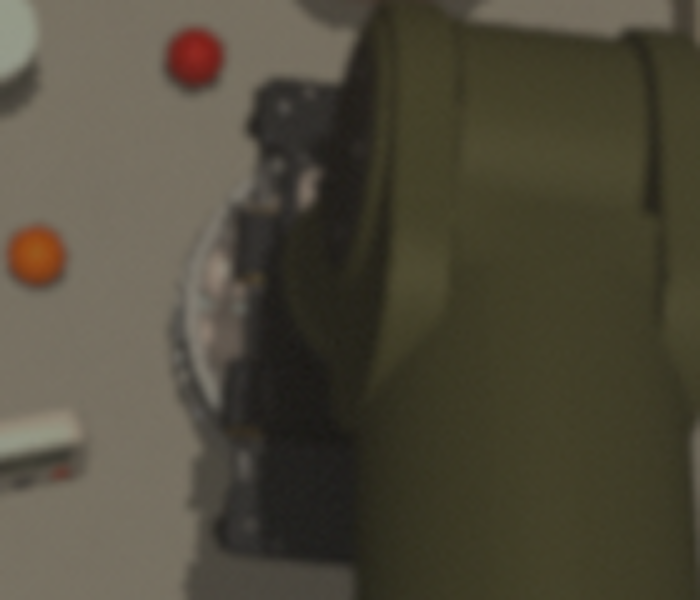

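View pics/p_s.png

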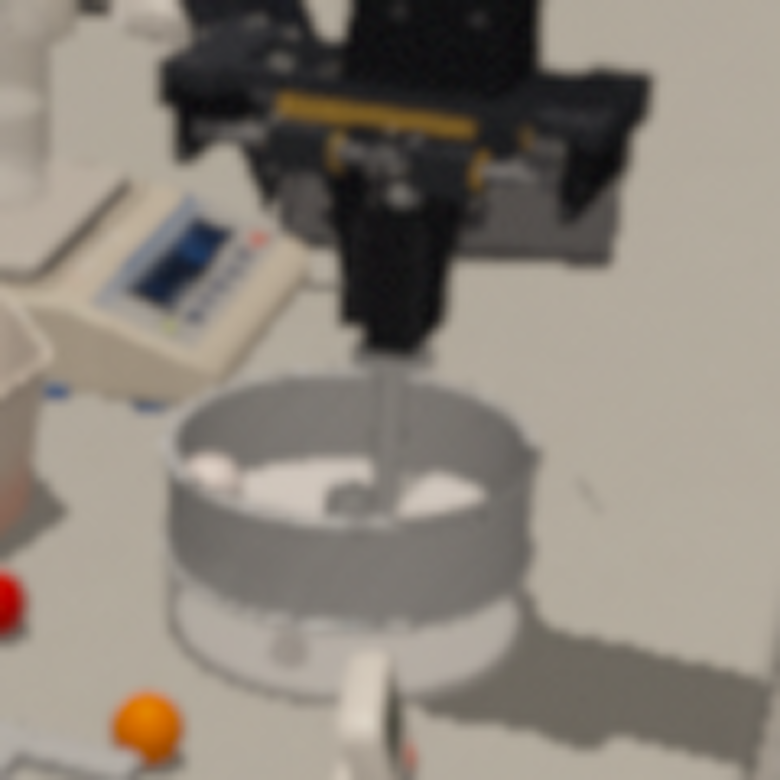

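carry_out --rows '[{"offset": [0, 0, -0.035], "rot": [0, 0, 0], "gripper": 0}, {"offset": [0, 0, -0.035], "rot": [0, 0, 0], "gripper": 0}, {"offset": [0.05, -0.005, 0], "rot": [0, 0, 0], "gripper": 0}, {"offset": [0.05, -0.005, 0], "rot": [0, 0, 0], "gripper": 0}, {"offset": [0.05, -0.005, 0], "rot": [0, 0, 0], "gripper": 0}, {"offset": [0.05, -0.005, 0], "rot": [0, 0, 0], "gripper": 0}, {"offset": [0, 0, 0], "rot": [0, 0, 0], "gripper": 0}]'

```text
time: 22.35
position: [0.4869, 0.0884, 0.25]
tool_rot: [-2.369, -2.062, -0.003]
ft_force: [0.4, -1.0, -1.1]
grip_width: 0.272
```

Run:
```python
from gen import *;from pic import *
show([.4615,.2116,.1545])
o=take("q");crop(o["side"],260,100,380,220,6.5,"q_s.png");crop(o["top"],360,170,460,270,6,"q_t.png")
crop(o["side"],160,60,400,240,3.3,"q_w.png")
```

```text
pos [0.4869 0.0884 0.25  ] toolx yaw 82.07 z [ 7.0e-04  2.1e-03 -1.0e+00] off [ 0.1183 -0.0422  0.0957] rows 2.0 t 22.35 F [ 0.4 -1.  -1.1] g 0.272171544857939
```

View pics/q_t.png

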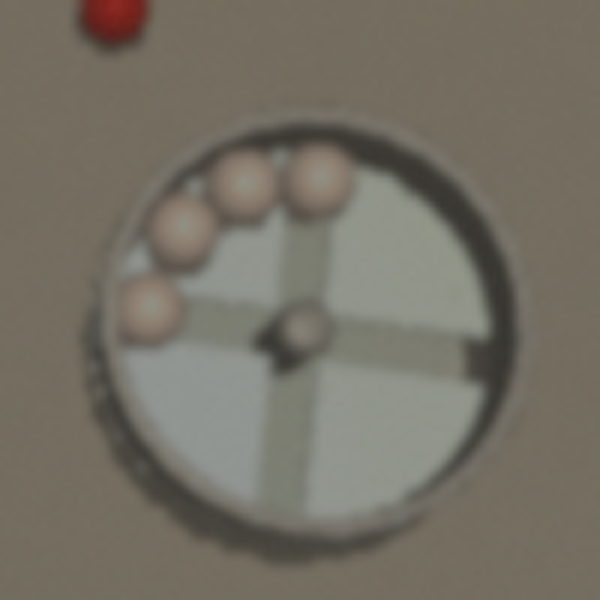

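View pics/q_s.png

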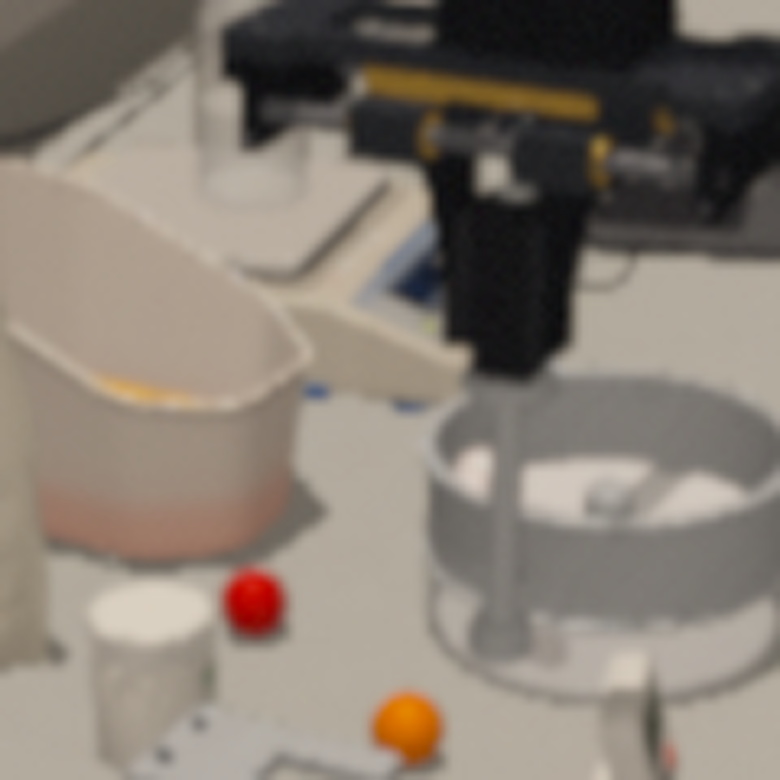

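Run:
```python
import pickle,cv2
for t,r in(("q",(375,185,425,235)),("o",(375,215,440,265))):
    x0,y0,x1,y1=r;im=pickle.load(open(f"top_{t}.pkl","rb"))["img"][y0:y1,x0:x1,::-1]
    k=590//max(x1-x0,y1-y0)
    cv2.imwrite(f"pics/z_{t}.png",cv2.convertScaleAbs(cv2.resize(im,None,fx=k,fy=k,interpolation=cv2.INTER_CUBIC),alpha=2.0,beta=-80))
```

```text
(no output)
```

View pics/z_q.png

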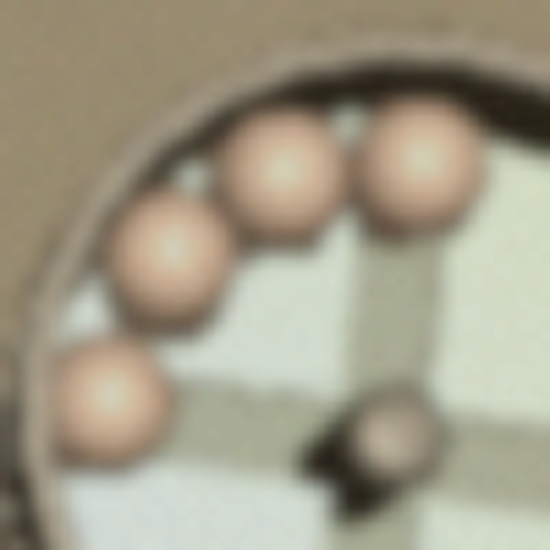

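View pics/z_o.png

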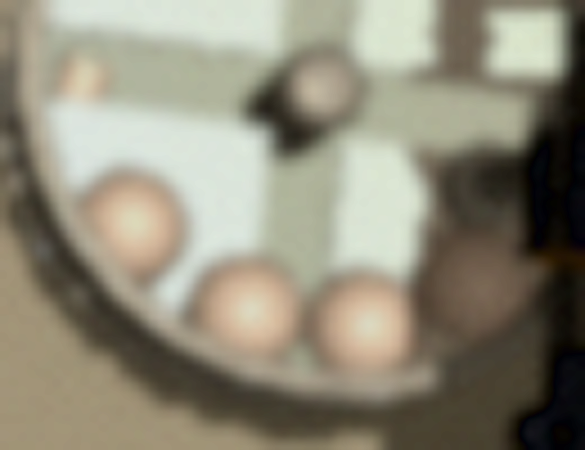

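Run:
```python
from h import *
d=C["top"];o=-np.array(d["R"]).T@np.array(d["t"]);print("cam",o)
c=np.array([.507,-.166,0]);a=-.15
for ang in(0,90,180,270):
    for r in(.03,.045,.06,.07):
        t=a+np.radians(ang);P=c+[r*np.cos(t),r*np.sin(t),.0175]
        q=P+(o-P)*(.045-P[2])/(o[2]-P[2])-c
        u=np.cos(a)*q[0]+np.sin(a)*q[1];v=-np.sin(a)*q[0]+np.cos(a)*q[1]
        print(ang,r,"seen through plate at local",(1e3*np.array([u,v])).round(1),"q_t px",((proj("top",P)[0]-[360,170])*6).round())
im=pickle.load(open("top_q.pkl","rb"))["img"];cv2.imwrite("pics/full_q.png",cv2.convertScaleAbs(im[:,:,::-1],alpha=1.6))
im=pickle.load(open("side_q.pkl","rb"))["img"];cv2.imwrite("pics/fulls_q.png",im[:,:,::-1])
im=pickle.load(open("top_q.pkl","rb"))["img"][195:265,375:460,::-1]
cv2.imwrite("pics/gam.png",(255*(cv2.resize(im,None,fx=7,fy=7,interpolation=cv2.INTER_CUBIC)/255.)**.45).astype(np.uint8))
```

```text
cam [0.35294903 0.05147512 1.12706883]
0 0.03 seen through plate at local [24.7  4.8] q_t px [283. 275.]
0 0.045 seen through plate at local [39.3  4.8] q_t px [286. 241.]
0 0.06 seen through plate at local [53.9  4.8] q_t px [288. 207.]
0 0.07 seen through plate at local [63.7  4.8] q_t px [290. 185.]
90 0.03 seen through plate at local [-4.6 34. ] q_t px [208. 337.]
90 0.045 seen through plate at local [-4.6 48.6] q_t px [173. 333.]
90 0.06 seen through plate at local [-4.6 63.3] q_t px [138. 329.]
90 0.07 seen through plate at local [-4.6 73. ] q_t px [115. 326.]
180 0.03 seen through plate at local [-33.8   4.8] q_t px [273. 414.]
180 0.045 seen through plate at local [-48.5   4.8] q_t px [270. 449.]
180 0.06 seen through plate at local [-63.1   4.8] q_t px [268. 484.]
180 0.07 seen through plate at local [-72.8   4.8] q_t px [266. 508.]
270 0.03 seen through plate at local [ -4.6 -24.5] q_t px [348. 352.]
270 0.045 seen through plate at local [ -4.6 -39.1] q_t px [384. 356.]
270 0.06 seen through plate at local [ -4.6 -53.8] q_t px [419. 360.]
270 0.07 seen through plate at local [ -4.6 -63.5] q_t px [442. 362.]
```

View pics/full_q.png

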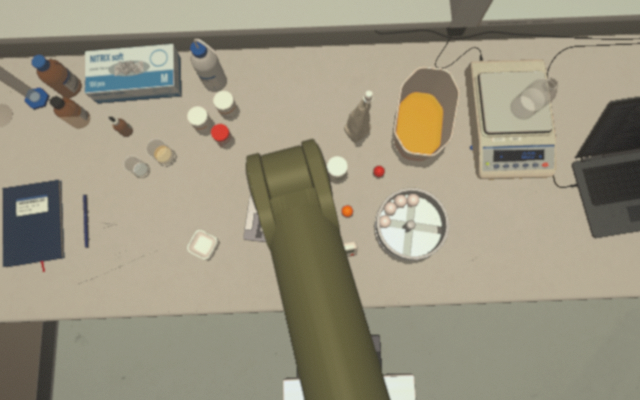

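View pics/gam.png

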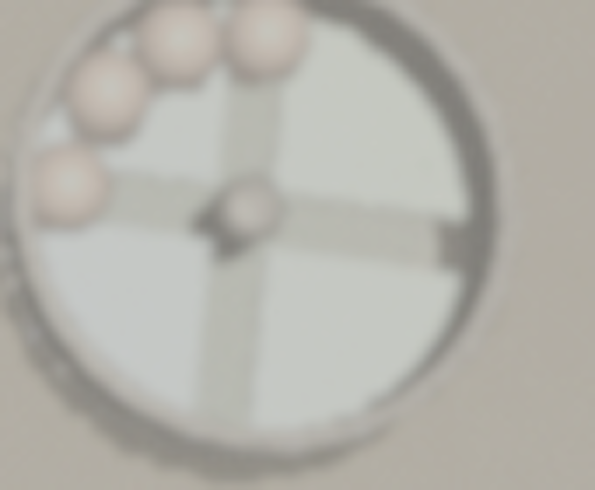

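View pics/fulls_q.png

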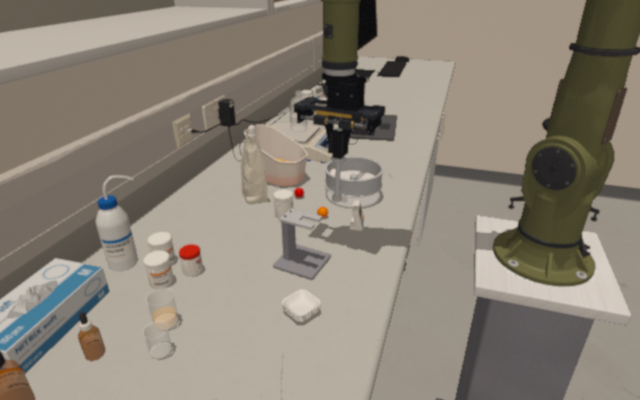

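Run:
```python
from h import *
from mv import *
d=show([.452,.12,.25]);d2=show([.4605,.2116,.25])
p,R,s=st()
for z in(0,.014,.105,.111):print(z,(proj("side",p-[0,0,.1294-z])[0]-[260,100])*6.5)
# before: frame d at p
p=np.array([.4605,.212,.1543])
for z in(0,.014,.105,.111):print("d",z,(proj("side",p-[0,0,.1294-z])[0]-[255,150])*5)
```

```text
pos [0.4873 0.0831 0.2495] toolx yaw 81.66 z [-1.e-04 -6.e-04 -1.e+00] off [ 0.0314 -0.0403 -0.0005] rows 0.7 t 22.45 F [-0.3 -1.3 -1.2] g 0.2727554285547778
pos [0.4873 0.0831 0.2495] toolx yaw 81.66 z [-1.e-04 -6.e-04 -1.e+00] off [ 0.1233 -0.0452 -0.0006] rows 2.1 t 22.45 F [-0.3 -1.3 -1.2] g 0.2727554285547778
0 [501.84093323 641.39780638]
0.014 [502.34144029 608.3404831 ]
0.105 [505.75429902 382.92912838]
0.111 [505.98954707 367.3915437 ]
d 0 [386.95557035 565.73916764]
d 0.014 [387.20627433 540.65952412]
d 0.105 [388.92174905 369.04879017]
d 0.111 [389.04038185 357.18113479]
```

carry_out --rows '[{"offset": [0.0314, -0.0403, 0], "rot": [0, 0, 0], "gripper": 0}, {"offset": [0.046, -0.0025, 0], "rot": [0, 0, 0], "gripper": 0}, {"offset": [0.046, -0.0025, 0], "rot": [0, 0, 0], "gripper": 0}, {"offset": [0, 0, 0.04], "rot": [0, 0, 0], "gripper": 0}, {"offset": [0, 0, 0.04], "rot": [0, 0, 0], "gripper": 0}, {"offset": [0, 0, 0.013], "rot": [0, 0, 0], "gripper": 0}, {"offset": [0, 0, 0], "rot": [0, 0, 0], "gripper": 0}, {"offset": [0, 0, 0], "rot": [0, 0, 0], "gripper": 0}]'

```text
time: 23.45
position: [0.4618, 0.212, 0.1581]
tool_rot: [2.378, 2.051, 0.004]
ft_force: [-0.1, 0.6, -1.3]
grip_width: 0.271
```

Run:
```python
from mv import *;from pic import *
d=show([.5258,.2024,.1560])
o=take("r");crop(o["side"],255,150,375,280,5,"r_s.png");show([.5258,.2024,.1560])
```

```text
pos [0.4618 0.212  0.1581] toolx yaw 81.54 z [ 2.5e-03  6.0e-04 -1.0e+00] off [-0.      0.0647  0.0022] rows 1.1 t 23.45 F [-0.1  0.6 -1.3] g 0.271279688969276
pos [0.4616 0.2121 0.158 ] toolx yaw 81.57 z [ 2.6e-03  3.0e-04 -1.0e+00] off [-0.0002  0.0649  0.0022] rows 1.1 t 23.55 F [ 0.  -0.5 -1.4] g 0.2731863805373364
```

View pics/r_s.png

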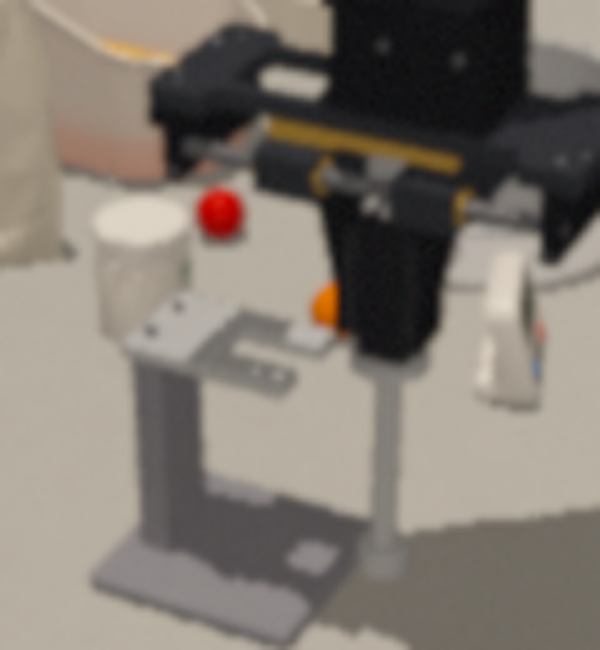

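carry_out --rows '[{"offset": [0, 0.02, 0.001], "rot": [0, 0, 0], "gripper": 0}, {"offset": [0, 0.02, 0], "rot": [0, 0, 0], "gripper": 0}, {"offset": [0, 0.02, 0], "rot": [0, 0, 0], "gripper": 0}, {"offset": [0, 0.0067, 0], "rot": [0, 0, 0], "gripper": 0}, {"offset": [0, 0, 0], "rot": [0, 0, 0], "gripper": 0}, {"offset": [0, 0, 0], "rot": [0, 0, 0], "gripper": 0}]'

```text
time: 24.3
position: [0.5257, 0.2026, 0.1557]
tool_rot: [2.377, 2.054, -0.0]
ft_force: [-0.2, 0.3, -1.3]
grip_width: 0.272
```

Run:
```python
from mv import *;from pic import *
d=show([.5258,.2024,.1494])
o=take("s");crop(o["side"],255,150,375,280,5,"s_s.png");d=show([.5258,.2024,.1494])
```

```text
pos [0.5257 0.2026 0.1557] toolx yaw 81.65 z [-1.e-04 -3.e-04 -1.e+00] off [-0.0002  0.0001  0.0063] rows 0.1 t 24.3 F [-0.2  0.3 -1.3] g 0.2719480726208623
pos [0.5258 0.2024 0.1557] toolx yaw 81.65 z [ 1.e-04 -5.e-04 -1.e+00] off [-0.     -0.      0.0063] rows 0.1 t 24.4 F [ 1.1 -0.  -2. ] g 0.27201048239441816
```

View pics/s_s.png

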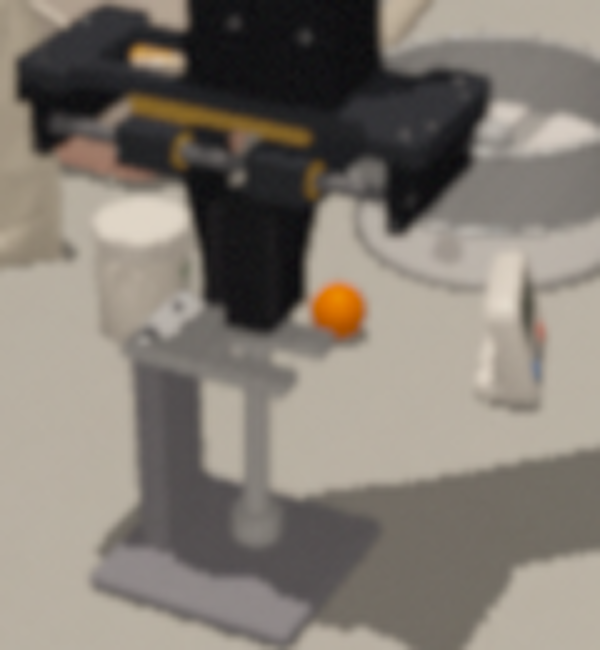

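carry_out --rows '[{"offset": [0, 0.0015, 0], "rot": [0, 0, 0], "gripper": 0}, {"offset": [0, 0.0015, 0], "rot": [0, 0, 0], "gripper": 0}, {"offset": [0, 0, 0], "rot": [0, 0, 0], "gripper": 0}]'

```text
time: 24.78
position: [0.5296, 0.2016, 0.1555]
tool_rot: [2.378, 2.052, -0.0]
ft_force: [-0.2, 0.7, -2.5]
grip_width: 0.27
```

carry_out --rows '[{"offset": [0, 0.0015, 0], "rot": [0, 0, 0], "gripper": 0}, {"offset": [0, 0, 0], "rot": [0, 0, 0], "gripper": 0}]'

```text
time: 25.02
position: [0.531, 0.2015, 0.1555]
tool_rot: [2.378, 2.053, -0.0]
ft_force: [-0.5, -0.5, -2.0]
grip_width: 0.272
```

carry_out --rows '[{"offset": [0, 0.0015, 0], "rot": [0, 0, 0], "gripper": 0}, {"offset": [0, 0, 0], "rot": [0, 0, 0], "gripper": 0}]'

```text
time: 25.28
position: [0.5325, 0.2012, 0.1555]
tool_rot: [2.378, 2.053, -0.0]
ft_force: [-0.5, 0.6, -1.8]
grip_width: 0.272
```

carry_out --rows '[{"offset": [0, 0.0015, 0], "rot": [0, 0, 0], "gripper": 0}, {"offset": [0, 0, 0], "rot": [0, 0, 0], "gripper": 0}]'

```text
time: 25.52
position: [0.534, 0.201, 0.1555]
tool_rot: [2.378, 2.053, -0.0]
ft_force: [-0.1, 0.9, -2.4]
grip_width: 0.274
```

Run:
```python
from mv import *;from pic import *
o=take("u");crop(o["side"],275,190,335,270,8,"u_s.png");show([.5258,.2024,.1494])
```

```text
pos [0.5339 0.2011 0.1555] toolx yaw 81.6 z [-1.e-04 -1.e-04 -1.e+00] off [ 0.0001 -0.0082  0.0061] rows 0.1 t 25.625 F [-0.1  0.2 -2.1] g 0.2763994967675917
```

View pics/u_s.png

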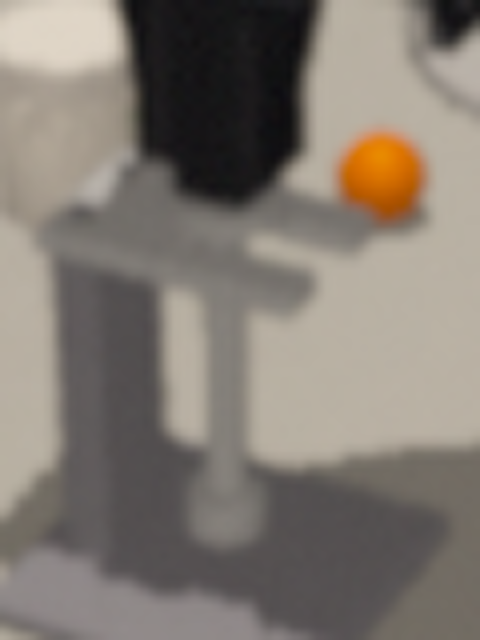

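```bash
python3 - <<'E'
from ov import *
d=pickle.load(open("side_u.pkl","rb"))["img"]
for X,out in((.530,"v1.png"),(.535,"v2.png")):
    P=[X,.2011-(X-.534)*.145,-.1466]
    Q=[.534,.2011,-.1466]
    ov("side",d,[(P,box(-45,60,-50,50,10),(0,255,0)),(P,box(-32,50,-26,26,125),(0,255,255)),(P,box(-32,8,-10,10,125),(255,255,0)),(P,box(-32,50,-26,26,117),(0,200,200)),(Q,circ(12,28),(0,0,255)),(Q,circ(6,117),(0,0,255)),(Q,circ(18,132),(0,0,255))],265,185,340,275,6.6,out)
E
python3 -c "
import cv2,numpy as np
cv2.imwrite('pics/v.png',np.hstack([cv2.imread('pics/v1.png')[:,100:],cv2.imread('pics/v2.png')[:,100:]]))"
```

```text
(no output)
```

View pics/v.png

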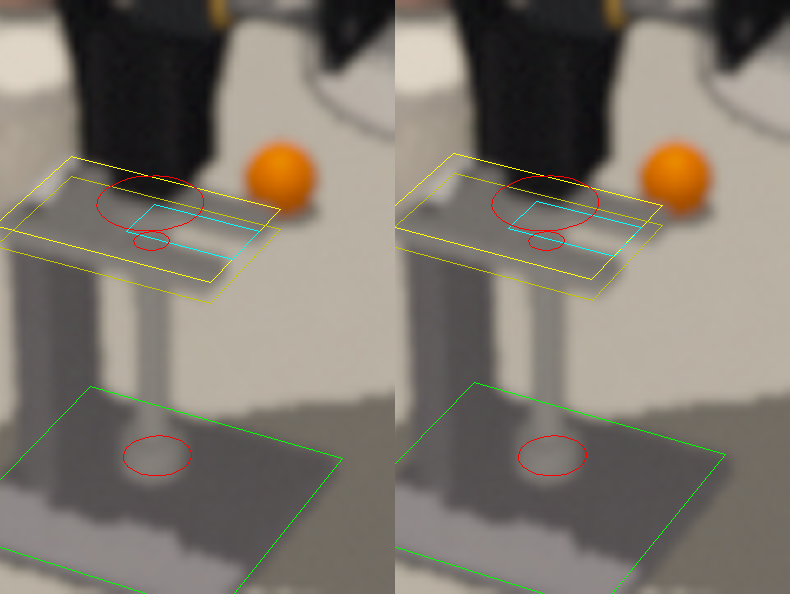

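carry_out --rows '[{"offset": [0, -0.0035, 0], "rot": [0, 0, 0], "gripper": 0}, {"offset": [0, 0, 0.003], "rot": [0, 0, 0], "gripper": 0}, {"offset": [0, 0, 0.0025], "rot": [0, 0, 0], "gripper": 0}, {"offset": [0, 0, 0], "rot": [0, 0, 0], "gripper": 0}]'

```text
time: 26.12
position: [0.5303, 0.2015, 0.1502]
tool_rot: [2.378, 2.053, -0.001]
ft_force: [-1.7, -1.0, 1.2]
grip_width: 0.271
```

carry_out --rows '[{"offset": [0, 0, 0.0007], "rot": [0, 0, 0], "gripper": 0}, {"offset": [0, 0, 0], "rot": [0, 0, 0], "gripper": 0}]'

```text
time: 26.38
position: [0.5303, 0.2016, 0.1501]
tool_rot: [2.378, 2.052, -0.001]
ft_force: [-3.1, -0.7, 5.4]
grip_width: 0.269
```

carry_out --rows '[{"offset": [0, 0, -0.0003], "rot": [0, 0, 0], "gripper": 0.3}, {"offset": [0, 0, 0], "rot": [0, 0, 0], "gripper": 0.35}, {"offset": [0, 0, 0], "rot": [0, 0, 0], "gripper": 0.5}, {"offset": [0, 0, 0], "rot": [0, 0, 0], "gripper": 0.8}, {"offset": [0, 0, 0], "rot": [0, 0, 0], "gripper": 1}, {"offset": [0, 0, 0], "rot": [0, 0, 0], "gripper": 1}]'

```text
time: 27.12
position: [0.5304, 0.2016, 0.1496]
tool_rot: [2.378, 2.053, -0.0]
ft_force: [-0.3, 0.4, -0.9]
grip_width: 0.721
```

Run:
```python
from mv import *;from pic import *
show([.5258,.2024,.1494])
o=take("w");crop(o["side"],255,150,345,270,6,"w_s.png")
```

```text
pos [0.5304 0.2016 0.1496] toolx yaw 81.6 z [ 0.e+00 -1.e-04 -1.e+00] off [ 0.0001 -0.0047  0.0002] rows 0.1 t 27.125 F [-0.3  0.4 -0.9] g 0.721031155951844
```

View pics/w_s.png

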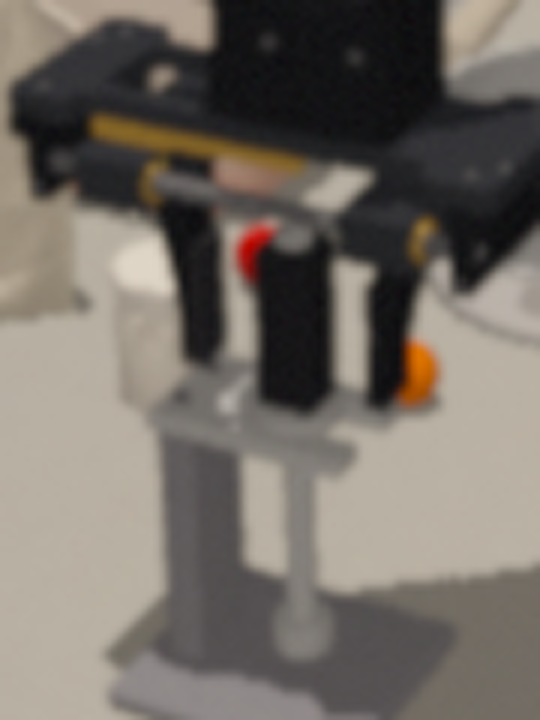

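It hangs free and upright. I'll retract straight up, then move away.

carry_out --rows '[{"offset": [0, 0, 0], "rot": [0, 0, 0], "gripper": 1}, {"offset": [0, 0, -0.03], "rot": [0, 0, 0], "gripper": 1}, {"offset": [0, 0, -0.05], "rot": [0, 0, 0], "gripper": 1}, {"offset": [0, 0, -0.05], "rot": [0, 0, 0], "gripper": 1}, {"offset": [0, 0, -0.03], "rot": [0, 0, 0], "gripper": 1}, {"offset": [0.05, 0, 0], "rot": [0, 0, 0], "gripper": 1}, {"offset": [0.06, 0, 0], "rot": [0, 0, 0], "gripper": 1}, {"offset": [0.06, 0, 0], "rot": [0, 0, 0], "gripper": 1}, {"offset": [0.06, 0, 0], "rot": [0, 0, 0], "gripper": 1}, {"offset": [0, 0, 0], "rot": [0, 0, 0], "gripper": 1}]'

```text
time: 28.48
position: [0.5599, 0.436, 0.307]
tool_rot: [-2.363, -2.061, 0.004]
ft_force: [-0.4, 0.1, 0.2]
grip_width: 0.998
```

Run:
```python
from mv import *;from pic import *
show([.5258,.2024,.1494])
o=take("x");crop(o["side"],265,150,395,280,4.6,"x_s.png");crop(o["top"],190,140,460,275,2.9,"x_t.png")
```

```text
pos [0.5599 0.436  0.307 ] toolx yaw 82.19 z [-0.0058  0.0024 -1.    ] off [-0.2363 -0.001   0.1572] rows 3.9 t 28.475 F [-0.4  0.1  0.2] g 0.9981318521055323
```

View pics/x_s.png

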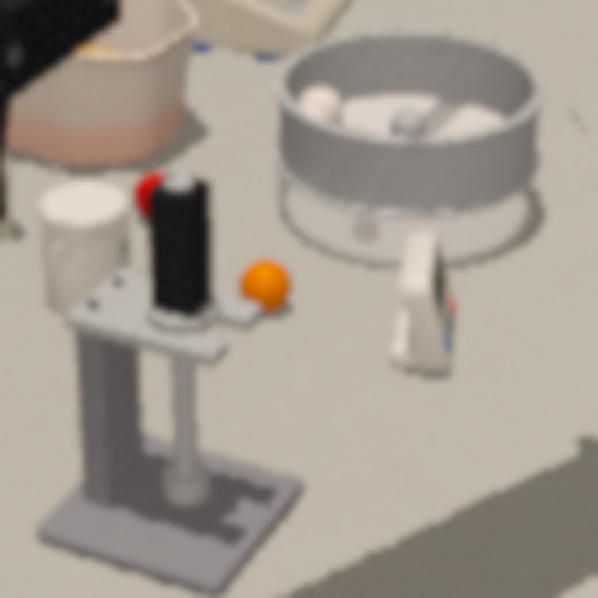

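View pics/x_t.png

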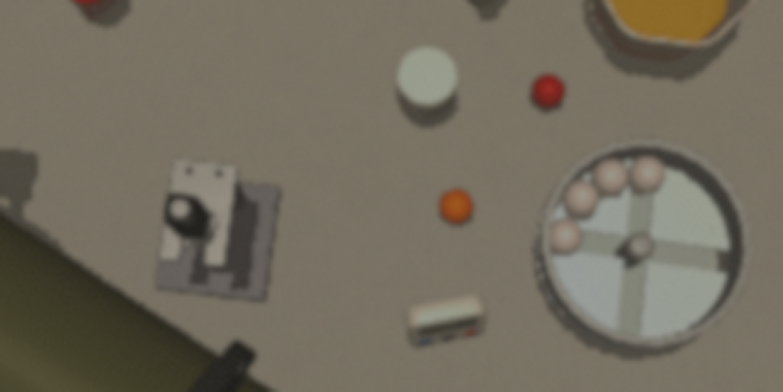

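Run:
```python
import pickle,cv2,numpy as np
a=pickle.load(open("top0.pkl","rb"))["img"][180:270,365:455].astype(float);b=pickle.load(open("top_x.pkl","rb"))["img"][180:270,365:455].astype(float)
d=np.clip(128+4*(b-a),0,255).astype(np.uint8)[:,:,::-1]
d1=cv2.resize(d,None,fx=4.4,fy=4.4,interpolation=cv2.INTER_CUBIC)
b1=cv2.resize(np.clip(b*1.6,0,255).astype(np.uint8)[:,:,::-1],None,fx=4.4,fy=4.4,interpolation=cv2.INTER_CUBIC)
cv2.imwrite("pics/diff.png",np.hstack([d1,b1]))
a=pickle.load(open("side0.pkl","rb"))["img"][150:215,315:395].astype(float);b=pickle.load(open("side_x.pkl","rb"))["img"][150:215,315:395].astype(float)
d=np.clip(128+4*(b-a),0,255).astype(np.uint8)[:,:,::-1];cv2.imwrite("pics/diffs.png",cv2.resize(d,None,fx=8,fy=8,interpolation=cv2.INTER_CUBIC))
```

```text
(no output)
```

View pics/diff.png

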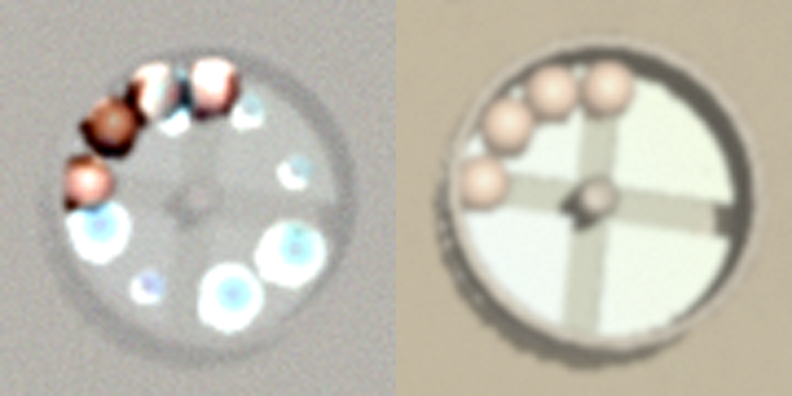

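View pics/diffs.png

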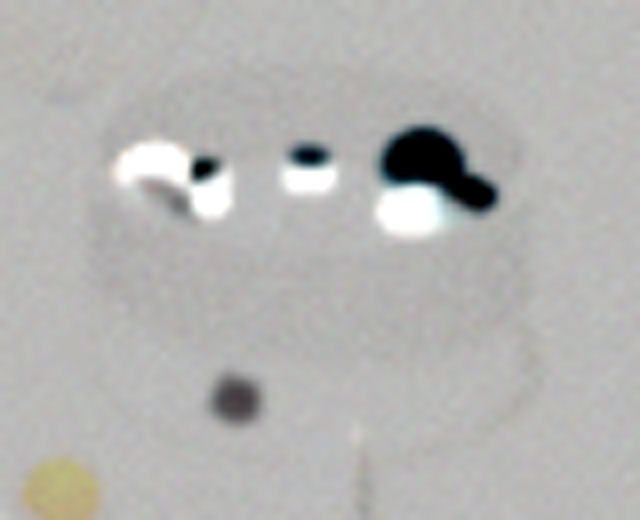

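Run:
```python
import pickle,numpy as np
a=pickle.load(open("top0.pkl","rb"))["img"];b=pickle.load(open("top_x.pkl","rb"))["img"]
print("pellet init",a[213:216,387:390].mean((0,1)),a[243:246,397:400].mean((0,1)),"plate",a[205:208,392:395].mean((0,1)),a[232:235,405:408].mean((0,1)) )
# patch near (465-396,150)/4.4+ (365,180)
for y in range(209,219):print(y,[tuple(b[y,x]) for x in range(377,386)])
```

```text
pellet init [125.66666667 127.33333333 118.44444444] [132.55555556 135.22222222 124.44444444] plate [134.66666667 139.11111111 132.        ] [105.66666667 107.55555556  98.        ]
209 [(np.uint8(118), np.uint8(111), np.uint8(98)), (np.uint8(114), np.uint8(108), np.uint8(96)), (np.uint8(118), np.uint8(112), np.uint8(102)), (np.uint8(124), np.uint8(120), np.uint8(110)), (np.uint8(121), np.uint8(116), np.uint8(106)), (np.uint8(112), np.uint8(107), np.uint8(99)), (np.uint8(107), np.uint8(104), np.uint8(96)), (np.uint8(109), np.uint8(102), np.uint8(93)), (np.uint8(118), np.uint8(107), np.uint8(97))]
210 [(np.uint8(113), np.uint8(107), np.uint8(95)), (np.uint8(112), np.uint8(108), np.uint8(97)), (np.uint8(121), np.uint8(116), np.uint8(106)), (np.uint8(125), np.uint8(120), np.uint8(110)), (np.uint8(118), np.uint8(114), np.uint8(105)), (np.uint8(116), np.uint8(114), np.uint8(106)), (np.uint8(119), np.uint8(118), np.uint8(112)), (np.uint8(115), np.uint8(111), np.uint8(104)), (np.uint8(114), np.uint8(105), np.uint8(96))]
211 [(np.uint8(112), np.uint8(106), np.uint8(95)), (np.uint8(115), np.u
[... 2648 characters left out ...]
(124), np.uint8(116), np.uint8(106)), (np.uint8(130), np.uint8(118), np.uint8(108)), (np.uint8(135), np.uint8(122), np.uint8(109)), (np.uint8(140), np.uint8(127), np.uint8(113)), (np.uint8(143), np.uint8(129), np.uint8(115)), (np.uint8(143), np.uint8(129), np.uint8(115))]
218 [(np.uint8(120), np.uint8(115), np.uint8(106)), (np.uint8(128), np.uint8(122), np.uint8(112)), (np.uint8(125), np.uint8(118), np.uint8(107)), (np.uint8(126), np.uint8(117), np.uint8(105)), (np.uint8(134), np.uint8(121), np.uint8(109)), (np.uint8(143), np.uint8(128), np.uint8(115)), (np.uint8(148), np.uint8(135), np.uint8(120)), (np.uint8(150), np.uint8(138), np.uint8(123)), (np.uint8(150), np.uint8(138), np.uint8(123))]
```

Run:
```python
from bench import workorder
print(workorder.close_job())
```

```text
the job is handed in; nothing more can be done
None
```

I stirred the pieces and hung the stirrer back in the fork, and the plate now holds only the four big balls. I saw only two of the four pellets in the pan. The job is handed in, at about 28.6 s on the robot's clock.

- **Stirring:** I made about 3.5 net turns clockwise round the post, with the foot about 5 mm above the plate. In the second turn two balls wedged the foot with about 10 N. I backed off about 20°, went inside them and carried on. I did not count the back-off as turning.
- **Pellets:** The last pictures show no pellet on the plate or the bench. I saw two pellets below the slots, one of them through the clear pan wall. The other two are probably in the pan under the solid plate, where neither camera can see.
- **Hanging:** The stirrer went back into the fork and was lowered until the collar took the load (5.4 N). After release it hung freely and upright, within about 2 mm of the seat by my fit to the side picture. I had felt for the closed end of the slot to centre it, but met no contact, so that position comes from the pictures alone.
- **Other things:** The timer, pot, boats and the orange and red balls look unmoved. The arm was clear of everything when I handed in.

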